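# Make up a tray and fill it from a sprung-flap stock bin

## Task

First make up the fold-flat tray by raising all four of its walls fully upright. Then open the sprung flap of the stock bin and prop it open with the wooden bar laid across the notches of the bin's two posts, and with the flap so propped, move every glue tube from the bin into the tray, each lying flat on the tray's floor. Once all are packed, take the bar out so that the flap shuts fully, and lay the bar flat on the table, leaving the other things on the table where they are.

Things in the scene. Friction and masses are not known exactly. Their poses are not given: they have to be found in the camera images.
- bin: Open-topped grey steel stock bin, fixed; origin at the centre of its underside, z up, x towards its hinged back, y to its left. Inside 140 mm (x) by 184 mm (y), floor at 6 mm, walls 6 mm thick, rim at 40 mm. At y = +109 and -109 mm stand two notched posts, 10 mm thick (y), from x = 52 to 110 mm, 172 mm high.
- notch_left (a point): Middle of the floor of the left post's notch (bin x = 81, y = 109, z = 132 mm; its mirror image is at y = -109 in the right post). Open at the top, 24 mm wide in x, 28 mm deep, flared mouth up to 172 mm. A bar lying in both notches runs along y with its centre 8 mm above this floor and may stick out at either side; the flap leans on it from behind and presses it towards -x.
- flap_lip (a point): Middle of the flap's front lip, on its underside: closed, at bin x = -110, z = 42 mm. It overhangs the bin's front wall by 34 mm, so that a bar held along y can be put under it from the front and swing it up about the hinge line, which is at bin x = 76, z = 41 mm.
- flap (a joint): The bin's lid flap, an aluminium plate 192 mm wide (y), 186 mm from hinge to lip, 4 mm thick. Joint value: 0 = closed flat over the bin, 1.57 = straight up, 1.95 = end stop; about 1.65 when it leans on the bar in the notches. A spring and its own weight always close it, with 0.5 to 2 N where a bar touches it.
- bar_center (a point): Centre of the loose prop bar, a straight square wooden batten 340 x 16 x 16 mm with black rubber end caps, 80 g; its x axis runs along it. It starts flat on the table, right of the bin, roughly pointing away from the robot. It can be held near one end, clear of the flap, while the rest lifts the flap.
- tray: Base of the fold-flat tray, fixed to the table, a black plate 150 mm (x) by 200 mm (y), 12 mm thick; origin at the centre of its underside, z up. Its top is the tray's floor; upright walls stand just outside its edges and reach z = 62 mm.
- wall_near (a joint): One tray wall, a grey plate 190 mm wide, 50 mm high, 5 mm thick, hinged along the near (-x) edge of the tray's base, 12 mm above the table. Joint value: 0 = folded out flat, pi/2 = upright (end stop). The hinge is stiff: the wall stays where it is left and moves with about 1 N at its edge. It starts half raised, at 0.5 to 0.85.
- wall_far (a joint): One tray wall, a grey plate 190 mm wide, 50 mm high, 5 mm thick, hinged along the far (+x) edge of the tray's base, 12 mm above the table. Joint value: 0 = folded out flat, pi/2 = upright (end stop). The hinge is stiff: the wall stays where it is left and moves with about 1 N at its edge. It starts half raised, at 0.5 to 0.85.
- wall_left (a joint): One tray wall, a grey plate 140 mm wide, 50 mm high, 5 mm thick, hinged along the left (+y) edge of the tray's base, 12 mm above the table. Joint value: 0 = folded out flat, pi/2 = upright (end stop). The hinge is stiff: the wall stays where it is left and moves with about 1 N at its edge. It starts half raised, at 0.5 to 0.85.
- wall_right (a joint): One tray wall, a grey plate 140 mm wide, 50 mm high, 5 mm thick, hinged along the right (-y) edge of the tray's base, 12 mm above the table. Joint value: 0 = folded out flat, pi/2 = upright (end stop). The hinge is stiff: the wall stays where it is left and moves with about 1 N at its edge. It starts half raised, at 0.5 to 0.85.
- tube_1_center (a point): Centre of a glue tube (middle of its height and of its firm body), lying flat: 121 mm long along its y axis, firm body 101 x 24 x 22 mm, z up; grip it across the 24 mm. Two or three tubes are present, lying side by side about 53 mm apart on the bin's floor, along the bin's x axis. None if absent.
- tube_2_center (a point): Centre of a glue tube (middle of its height and of its firm body), lying flat: 121 mm long along its y axis, firm body 101 x 24 x 22 mm, z up; grip it across the 24 mm. Two or three tubes are present, lying side by side about 53 mm apart on the bin's floor, along the bin's x axis. None if absent.
- tube_3_center (a point): Centre of a glue tube (middle of its height and of its firm body), lying flat: 121 mm long along its y axis, firm body 101 x 24 x 22 mm, z up; grip it across the 24 mm. Two or three tubes are present, lying side by side about 53 mm apart on the bin's floor, along the bin's x axis. None if absent.
- toothpick_pot: Glass pot of toothpicks, 51 mm wide, 66 mm high; bystander, origin at its underside.
- tape_roll: Roll of black tape lying flat, 62 mm wide, 19 mm high; bystander, origin at its underside.
- needle_box: Flat card box, 56 x 88 x 22 mm; bystander, origin at its underside.

How it is judged:
By the outcome, as a careful person would: the job done as asked, in the order asked, and still so for the second after the job is handed in, with the robot touching nothing.
Of tube_1, tube_2, tube_3 only 2 to 3 are there at a start; the rules pass over those that are not, and their reading is None.
At some moment in a run one of prop_bar may be knocked a few centimetres aside while the robot is not near it.
Once in a run the grip may slacken for a moment while it holds something.
It also fails if it takes over 210 s, if anything falls off the work surface, if the arm or the gripper's body presses on something with over 40 N, if the wrist force passes 120 N, or if a joint passes its speed limit or range.

## Robot

A 6-joint arm with a two-finger parallel gripper is mounted at the origin on a cart in front of the work surface, level with it; the furniture and walls round the work are solid. World frame = base frame: x ahead of the robot, y to its left, z up, the work surface at z = 0. Lengths are in mm, angles in rad, forces in N, time in s.
With the tool pointing down it reaches from about 350 to 775 mm from the base axis. Payload 7.3 kg.
Tool frame: the origin (TCP) lies at the very end of the fingers, on their centre line; the grasp point (between the pads) lies 19 mm behind it; z points along the fingers, y is the line along which they close (so a half turn about z gives the same grasp; the last joint's range is limited). The gripper opens to 92 mm and grips with 3 to 60 N. Pads are 19 mm wide; open, the fingers measure 130 mm over their backs; the gripper's body (75 mm by 190 mm) begins 47 mm behind the grasp point.
Start: joints at [1.183, 0.342, 1.524, -0, 1.275, -0.146], TCP at [125.695, 509.75, 226.741] pointing down, gripper open.
Joint ranges: [-2.53, 2.53], [-0.77, 2.02], [0.04, 2.7], [-1, 4.14], [0.28, 2.66], [-3.11, 3.11]. Speed limits (rad/s): [2.57, 2.57, 3.14, 3.14, 3.14, 3.14].

## Interface

Orientations are given as [roll, pitch, yaw] about the fixed x, y, z axes, in that order (R = Rz(yaw) Ry(pitch) Rx(roll)).
In Python, from plant import bot gives the robot as it stands.
- The arm moves only by the tool send_rows, never from a script. Its argument "rows" is a list of rows, each an object of numbers: "x", "y", "z": the shift along the tool's x, y, z in units of 0.2 m (1.0 is 0.2 m); "ax", "ay", "az": the turn, a rotation vector about the tool's x, y, z in units of 60 degrees (1.0 is 60 degrees); "jaw": the opening, from -1 (shut) to 1 (fully open), so that 0 is half open. In form: [{"x": .., "y": .., "z": .., "ax": .., "ay": .., "az": .., "jaw": ..}, ...]. A call has exactly 10 rows; each row is the pose to reach, as a shift and turn from the pose commanded when the call began, along the tool's axes at that moment; what a row does not reach only later rows make up. A row lasts 1/8 s, in which the tool goes at most 62.5 mm and 10.7 degrees, less where a joint would pass 70% of its speed; a pose out of reach is approached as far as the arm can. A call with a number of a shift or a turn outside -1 to 1 is refused whole. A call with a gripper value outside its range is refused whole. The fingers move at their own pace and stop on an object; the grip force is fixed at half the most. Time passes only in rows, so rows that repeat a pose let the fingers close, or fill a call up. It gives the time, the measured TCP pose, the force, the opening and the grip force at its end, in the units of the state.
- bot.get_obs(): the state, without advancing time (a new reading comes with each control period).
- bot.capture(name): name is "side" or "top"; returns (picture, depth): 480x640x3 uint8, red, green, blue; 480x640 float32, mm along the optical axis (not along the pixel's ray), 0 where there is no reading.
- bot.camera_model(name): a dict with "vertical_fov" (degrees; the focal length in pixels is half the picture's height over the tangent of half this angle, whatever the lens; pixels are square), "cx", "cy" (the principal point, pixels), "R" (3x3) and "t" (3): a world point X has camera coordinates R X + t. Camera axes: x right, y down, z forward; pixel columns grow to the right and rows downward; lengths in mm; the calibration is good to about 2 mm. A picture is of the moment at which its call begins. camera_model takes no time and is no camera call.
- bot.close_job(): hands the job in; it is judged then, once.
The state is a dict: "time": time; "joint_positions": joint angles; "dq": joint speeds; "tau": joint torques, N m; "tool_pos": TCP position; "tcp_rot": TCP orientation; "contact_force": force on the tool from outside, world axes, zero at the start; "moment": the same for the moment, N m; "grip_width": finger opening in mm; "finger_force": force on a finger pad.
Only numpy, scipy, OpenCV 4.12 (cv2) and the standard library are available. Lean on these libraries where they do the work, as an engineer would, in place of code of your own. Each camera call takes 0.05 s, during which the arm holds its last target. There are 200 camera calls.

## Working session

There is one attempt and no reset: what is moved stays moved. The work goes in short steps, Python scripts to look and compute and a tool call to move; the robot and the scene stay as the last step left them, time stands still between calls to the robot, and variables do not carry over. Pictures are saved under pics/ and viewed, at most 14 in all, crops included, and the job is handed in when it is done.

Besides the shell and the picture viewer there is one more tool, called after ">>>" in YAML: its name, and indented under it one key for each argument. send_rows: Moves the arm, as the interface text tells. Its arguments: {"type":"object","properties":{"rows":{"type":"array","items":{"type":"object","properties":{"x":{"type":"number","minimum":-1,"maximum":1},"y":{"type":"number","minimum":-1,"maximum":1},"z":{"type":"number","minimum":-1,"maximum":1},"ax":{"type":"number","minimum":-1,"maximum":1},"ay":{"type":"number","minimum":-1,"maximum":1},"az":{"type":"number","minimum":-1,"maximum":1},"jaw":{"type":"number"}}}}},"required":["rows"]}

```bash
ls; mkdir -p pics; python3 - <<'E'
from plant import bot
import cv2,numpy as np
o=bot.get_obs(); print({k:np.round(v,3).tolist() for k,v in o.items()})
for n in("side","top"):
    p,d=bot.capture(n); cv2.imwrite(f"pics/{n}0.png",p[:,:,::-1]); np.save(f"pics/{n}0.npy",d)
    print(n,bot.camera_model(n), d.shape)
E
```

```text
pics
{'time': 0.0, 'joint_positions': [1.183, 0.343, 1.525, -0.0, 1.275, -0.146], 'dq': [-0.0, 0.002, 0.001, -0.0, -0.001, -0.0], 'tau': [-0.001, -43.124, -24.421, 0.072, 0.056, -0.0], 'tool_pos': [125.535, 509.35, 226.045], 'tcp_rot': [-3.14, -0.0, 2.9], 'contact_force': [-0.036, 1.026, 0.215], 'moment': [-0.03, -0.009, 0.03], 'finger_force': 0.0, 'grip_width': 92.016}
side {'vertical_fov': 56.84037077981402, 'cx': 324.4996501832373, 'cy': 244.00008095580185, 'R': array([[ 0.91953149, -0.39240543,  0.02190455],
       [-0.17945668, -0.46880312, -0.86488088],
       [ 0.34965288,  0.79135429, -0.50149901]]), 't': array([-491.89425265,  236.64866747,  942.48732833])} (480, 640)
top {'vertical_fov': 51.40324029439898, 'cx': 317.9165496147438, 'cy': 244.18628934234638, 'R': array([[ 0.0085059 , -0.99992417,  0.00890548],
       [-0.99379206, -0.009441  , -0.11085215],
       [ 0.11092782, -0.0079073 , -0.99379701]]), 't': array([  78.30608192,  588.58240735, 1270.52951203])} (480, 640)
```

View pics/top0.png

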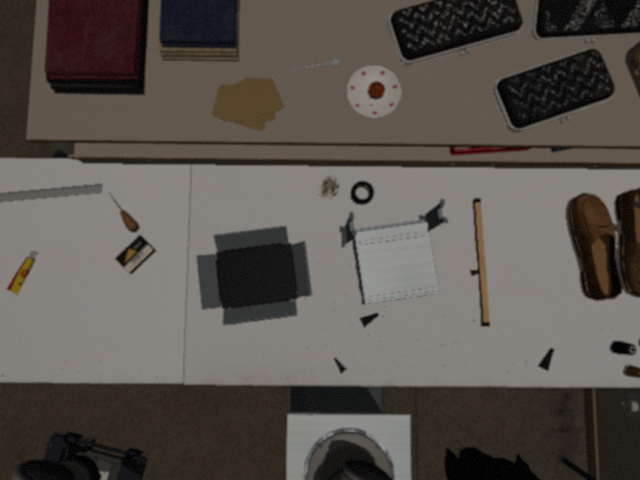

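View pics/side0.png

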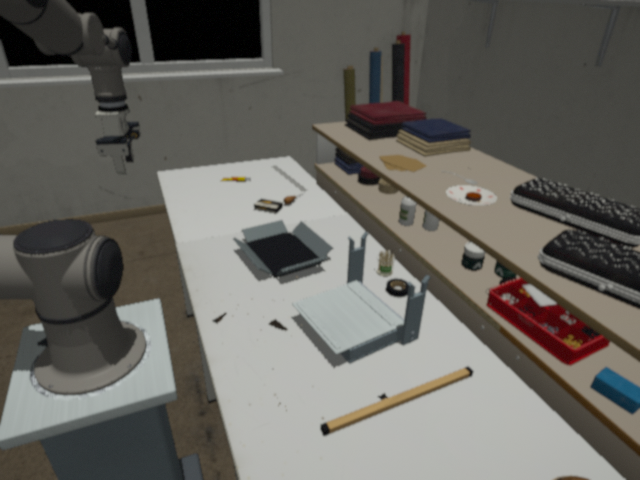

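The top view shows the tray at about (258,275) with half-raised walls, and the bin with its flap closed at about (398,262), with the posts at (347,230) and (436,215). The bar runs from (477,200) to (486,324). The pot is at (330,187), the tape at (362,192) and the needle box at (135,254).

```bash
cat > h.py <<'E'
import numpy as np,cv2
from plant import bot
from scipy.spatial.transform import Rotation as Ro
def cam(n):
    m=bot.camera_model(n); f=240/np.tan(np.radians(m["vertical_fov"])/2); return f,m["cx"],m["cy"],np.array(m["R"]),np.array(m["t"])
def cloud(n,d):
    f,cx,cy,R,t=cam(n); v,u=np.mgrid[:480,:640]
    P=np.stack([(u-cx)/f*d,(v-cy)/f*d,d],-1)
    W=(P-t)@R; W[d<=0]=np.nan; return W
def onplane(n,uv,z):
    f,cx,cy,R,t=cam(n); uv=np.atleast_2d(uv)
    r=np.c_[(uv[:,0]-cx)/f,(uv[:,1]-cy)/f,np.ones(len(uv))]@R; c=-R.T@t
    return c+r*((z-c[2])/r[:,2])[:,None]
def proj(n,X):
    f,cx,cy,R,t=cam(n); p=np.atleast_2d(X)@R.T+t; return p[:,:2]/p[:,2:]*f+[cx,cy]
def rect(xy): 
    c,s,a=cv2.minAreaRect(np.float32(xy)); return np.round(c,1),np.round(s,1),round(a,2)
E
python3 - <<'E'
from h import *
d=np.load("pics/top0.npy"); W=cloud("top",d); img=cv2.imread("pics/top0.png").astype(int)
z=W[...,2]
print("table z",np.nanmedian(z[330:375,220:330]),np.nanmedian(z[170:185,220:300]),np.nanstd(z[330:375,220:310]))
print("corners tbl",np.round(W[200,600],1),W[375,20].round(1))
def reg(name,u0,u1,v0,v1,m):
    mm=np.zeros_like(m);mm[v0:v1,u0:u1]=m[v0:v1,u0:u1]
    mm=cv2.morphologyEx(mm.astype(np.uint8),cv2.MORPH_OPEN,np.ones((2,2)))>0
    P=W[mm]; print(name,len(P),rect(P[:,:2]),"mean",P.mean(0).round(1),"zmed",np.median(P[:,2]).round(1))
g=img.sum(2)
vs,us=np.nonzero((g<110)&(np.arange(640)>205)&(np.arange(640)<310)&(np.arange(480)[:,None]>235)&(np.arange(480)[:,None]<312))
P=onplane("top",np.c_[us,vs],12); print("tray dark",len(P),rect(P[:,:2]))
reg("flap",340,450,210,315,(z>36)&(z<56))
reg("postL",335,365,200,260,z>100); reg("postR",420,455,190,240,z>100)
reg("bar",468,500,195,330,(z>9)&(z<25))
reg("tape",345,380,175,210,(z>9)&(z<35)); reg("pot",315,343,165,205,(z>20)); reg("box",110,160,230,280,(z>12)&(z<35))
for n,u0,u1,v0,v1 in(("far",220,285,225,247),("near",225,295,305,325),("left",196,217,255,308),("right",298,312,242,295)):
    q=W[v0:v1,u0:u1].reshape(-1,3); q=q[q[:,2]>10]; print(n,q.max(0).round(0),q.min(0).round(0))
E
```

```text
table z 2.2771949363282635 2.9935749577853406 2.659314702346159
corners tbl [ 712.2 -661.7   35.7] [244.2 848.7   5.1]
tray dark 4465 (array([507.7, 245.3]), array([156.3, 205.5]), 8.04)
flap 5631 (array([ 547.8, -122.5]), array([211.5, 200.8]), 10.58) mean [nan nan nan] zmed nan
postL 138 (array([ 6.352e+02, -6.000e-01]), array([81.5, 25.3]), 3.92) mean [nan nan nan] zmed nan
postR 203 (array([ 667.9, -233.8]), array([57.9, 79.7]), 26.73) mean [nan nan nan] zmed nan
bar 867 (array([nan, nan]), array([0., 0.]), 0.0) mean [nan nan nan] zmed nan
tape 317 (array([724.6, -33.5]), array([61.1, 53.7]), 61.93) mean [nan nan nan] zmed nan
pot 51 (array([744.7,  52.4]), array([41.5, 33.9]), 0.68) mean [740.1  54.5  22.8] zmed 15.9
box 784 (array([593.4, 545. ]), array([14.3, 82.9]), 131.18) mean [nan nan nan] zmed nan
far [634. 341.  53.] [581. 172.  10.]
near [430. 324.  52.] [380. 143.  10.]
left [559. 400.  46.] [423. 346.  11.]
right [592. 136.  56.] [458. 100.  10.]
```

```bash
cat > est.py <<'E'
from h import *
def T(p,yaw): return lambda q:(np.array(q,float)@Ro.from_euler("z",yaw,degrees=True).as_matrix().T)+np.array([p[0],p[1],0])
E
python3 - <<'E'
from est import *
d=np.load("pics/top0.npy"); W=cloud("top",d); img=cv2.imread("pics/top0.png"); z=W[...,2]
U,V=np.meshgrid(np.arange(640),np.arange(480))
def reg(name,u0,u1,v0,v1,m,zp=None):
    mm=(m&(U>=u0)&(U<u1)&(V>=v0)&(V<v1)).astype(np.uint8)
    n,l,s,c=cv2.connectedComponentsWithStats(mm); k=1+s[1:,4].argmax(); mm=l==k
    P=W[mm] if zp is None else onplane("top",np.c_[U[mm],V[mm]],zp)
    c,s,a=cv2.minAreaRect(np.float32(P[:,:2])); print(name,len(P),np.round(c,1),np.round(s,1),round(a,1),"zmed",np.nanmedian(W[mm][:,2]).round(1)); return P
g=img.astype(int).sum(2); hsv=cv2.cvtColor(img,cv2.COLOR_BGR2HSV)
reg("tray",205,310,235,312,g<110,12)
reg("flapz",345,445,215,310,(z>38)&(z<58),46)
reg("bar",468,500,195,330,(hsv[...,1]>60),14)
reg("barall",468,500,190,335,(g<450),10)
reg("pl",335,365,200,260,(z>100)); reg("pr",420,455,190,240,(z>100))
reg("tape",345,380,175,210,(g<250),19); reg("box",110,160,230,280,(g<250),20);reg("pot",315,343,165,205,(g<420),40)
print(np.round(W[225:305:12,360:435:15,2]))
big=cv2.resize(img[160:340,190:500],None,fx=2.5,fy=2.5,interpolation=cv2.INTER_CUBIC); cv2.imwrite("pics/zoom0.png",big)
E
```

```text
tray 4465 [507.7 245.3] [156.3 205.5] 8.0 zmed 14.4
flapz 5601 [ 544.7 -115.5] [193.4 195.4] 8.5 zmed 48.2
bar 873 [ 548.5 -341.8] [329.5  33.1] 2.6 zmed 17.5
barall 4640 [ 550.1 -357.4] [ 83.9 386.4] 88.6 zmed 2.9
pl 139 [621.9   5.3] [55.9 10.2] 8.0 zmed 138.0
pr 205 [ 654.  -209.8] [57.  11.3] 7.2 zmed 136.3
tape 318 [729.6 -33.2] [62.7 58.9] 0.1 zmed 21.0
box 562 [558.3 563.6] [60.5 89.3] 46.8 zmed 24.5
pot 1120 [745.6  57. ] [104.8  71.4] 0.5 zmed 3.7
[[ 2.  2. 52. 48. 51.]
 [44. 48. 53. 50. 49.]
 [50. 51. 44. 52. 47.]
 [48. 42. 46. 47. 44.]
 [44. 49. 47. 44. 47.]
 [23. 46. 53. 48. 48.]
 [ 1. 50. 50. 52.  1.]]
```

View pics/zoom0.png

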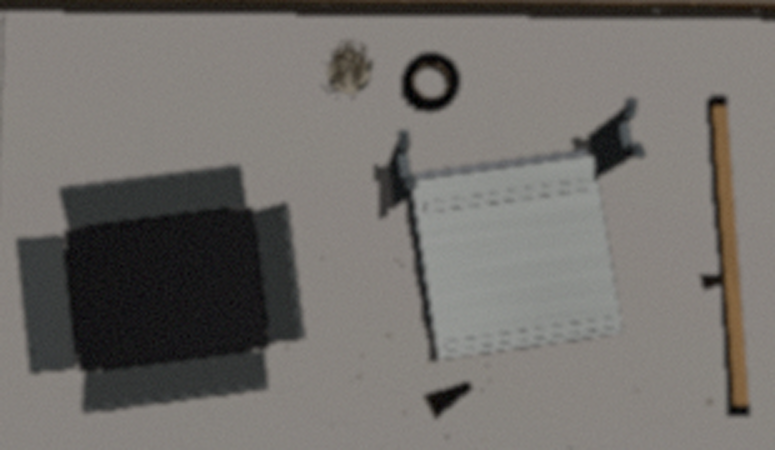

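>>> send_rows:
  rows:
    - {"x": -0.3,"az": -0.12,"z": 0.1,"jaw": -1}
    - {"x": -0.6,"az": -0.25,"z": 0.2,"jaw": -1}
    - {"x": -0.9,"az": -0.364,"z": 0.3,"jaw": -1}
    - {"x": -0.9,"az": -0.364,"z": 0.3,"jaw": -1}
    - {"x": -0.9,"az": -0.364,"z": 0.3,"jaw": -1}
    - {"x": -0.9,"az": -0.364,"z": 0.3,"jaw": -1}
    - {"x": -0.9,"az": -0.364,"z": 0.3,"jaw": -1}
    - {"x": -0.9,"az": -0.364,"z": 0.3,"jaw": -1}
    - {"x": -0.9,"az": -0.364,"z": 0.3,"jaw": -1}
    - {"x": -0.9,"az": -0.364,"z": 0.3,"jaw": -1}

```text
schema error: expected keys x, y, z, ax, ay, az, jaw
```

```bash
cat >> est.py <<'E'
TRAY=np.array([507.7,245.3]);TY=8.0; BIN=np.array([559.5,-113.5]);BY=8.5
def rel(o,yaw,p=None):
    c,s=np.cos(np.radians(yaw)),np.sin(np.radians(yaw)); d=np.array(p)-o; return np.array([c*d[0]+s*d[1],-s*d[0]+c*d[1]])
def st():
    o=bot.get_obs(); p=np.array(o["tool_pos"]); print("t",round(o["time"],2),"tcp",p.round(1),"rpy",np.degrees(o["tcp_rot"]).round(1),"tray",rel(TRAY,TY,p[:2]).round(1),"bin",rel(BIN,BY,p[:2]).round(1),"F",np.round(o["contact_force"],1),"w",round(float(o["grip_width"]),1),"ff",round(float(o["finger_force"]),1),"j6",round(o["joint_positions"][5],2))
E
python3 - <<'E'
from est import *
st()
d=np.load("pics/top0.npy")
a=onplane("top",[[476.8,199.2],[486,323.5]],14); print(a.round(1),np.degrees(np.arctan2(*(a[0]-a[1])[1::-1])), a.mean(0),np.linalg.norm(a[0]-a[1]))
E
```

```text
t 0.1 tcp [125.6 509.4 226.1] rpy [-179.9   -0.   166.1] tray [-341.7  314.7] bin [-337.1  680.2] F [ 0.4 -0.2 -0.6] w 91.9 ff 0.0 j6 -0.15
[[ 715.5 -342.1   14. ]
 [ 385.7 -357.3   14. ]] 2.6411683274385784 [ 550.57114068 -349.66090812   14.        ] 330.15509827950365
```

>>> send_rows:
  rows:
    - {"x": -0.3,"y": 0,"z": 0.1,"ax": 0,"ay": 0,"az": -0.12,"jaw": -1}
    - {"x": -0.6,"y": 0,"z": 0.2,"ax": 0,"ay": 0,"az": -0.25,"jaw": -1}
    - {"x": -0.9,"y": 0,"z": 0.3,"ax": 0,"ay": 0,"az": -0.364,"jaw": -1}
    - {"x": -0.9,"y": 0,"z": 0.3,"ax": 0,"ay": 0,"az": -0.364,"jaw": -1}
    - {"x": -0.9,"y": 0,"z": 0.3,"ax": 0,"ay": 0,"az": -0.364,"jaw": -1}
    - {"x": -0.9,"y": 0,"z": 0.3,"ax": 0,"ay": 0,"az": -0.364,"jaw": -1}
    - {"x": -0.9,"y": 0,"z": 0.3,"ax": 0,"ay": 0,"az": -0.364,"jaw": -1}
    - {"x": -0.9,"y": 0,"z": 0.3,"ax": 0,"ay": 0,"az": -0.364,"jaw": -1}
    - {"x": -0.9,"y": 0,"z": 0.3,"ax": 0,"ay": 0,"az": -0.364,"jaw": -1}
    - {"x": -0.9,"y": 0,"z": 0.3,"ax": 0,"ay": 0,"az": -0.364,"jaw": -1}

```text
time: 1.35
tool_pos: [300.4, 466.7, 166.8]
tcp_rot: [3.141, 0.0, -3.002]
contact_force: [-0.7, 0.5, 0.3]
grip_width: 0.7
finger_force: 0.0
```

>>> send_rows:
  rows:
    - {"x": -0.3,"y": -0.1,"z": 0,"ax": 0,"ay": 0,"az": 0,"jaw": -1}
    - {"x": -0.6,"y": -0.2,"z": 0,"ax": 0,"ay": 0,"az": 0,"jaw": -1}
    - {"x": -0.87,"y": -0.29,"z": 0,"ax": 0,"ay": 0,"az": 0,"jaw": -1}
    - {"x": -0.87,"y": -0.29,"z": 0.2,"ax": 0,"ay": 0,"az": 0,"jaw": -1}
    - {"x": -0.87,"y": -0.29,"z": 0.4,"ax": 0,"ay": 0,"az": 0,"jaw": -1}
    - {"x": -0.87,"y": -0.29,"z": 0.6,"ax": 0,"ay": 0,"az": 0,"jaw": -1}
    - {"x": -0.87,"y": -0.29,"z": 0.68,"ax": 0,"ay": 0,"az": 0,"jaw": -1}
    - {"x": -0.87,"y": -0.29,"z": 0.68,"ax": 0,"ay": 0,"az": 0,"jaw": -1}
    - {"x": -0.87,"y": -0.29,"z": 0.68,"ax": 0,"ay": 0,"az": 0,"jaw": -1}
    - {"x": -0.87,"y": -0.29,"z": 0.68,"ax": 0,"ay": 0,"az": 0,"jaw": -1}

```text
time: 2.6
tool_pos: [481.7, 434.1, 32.5]
tcp_rot: [3.14, 0.003, -3.002]
contact_force: [0.2, -0.6, 0.3]
grip_width: 0.5
finger_force: 0.0
```

```bash
python3 -c "
from est import *
st()"
```

```text
t 2.6 tcp [481.7 434.1  32.5] rpy [ 179.9    0.2 -172. ] tray [  0.5 190.5] bin [  3.9 553.1] F [ 0.2 -0.6  0.3] w 0.5 ff 0.0 j6 -1.09
```

>>> send_rows:
  rows:
    - {"x": 0,"y": -0.08,"z": 0,"ax": 0,"ay": 0,"az": 0,"jaw": -1}
    - {"x": 0,"y": -0.14,"z": 0,"ax": 0,"ay": 0,"az": 0,"jaw": -1}
    - {"x": 0,"y": -0.18,"z": 0,"ax": 0,"ay": 0,"az": 0,"jaw": -1}
    - {"x": 0,"y": -0.22,"z": 0,"ax": 0,"ay": 0,"az": 0,"jaw": -1}
    - {"x": 0,"y": -0.26,"z": 0,"ax": 0,"ay": 0,"az": 0,"jaw": -1}
    - {"x": 0,"y": -0.29,"z": 0,"ax": 0,"ay": 0,"az": 0,"jaw": -1}
    - {"x": 0,"y": -0.31,"z": 0,"ax": 0,"ay": 0,"az": 0,"jaw": -1}
    - {"x": 0,"y": -0.32,"z": 0,"ax": 0,"ay": 0,"az": 0,"jaw": -1}
    - {"x": 0,"y": -0.33,"z": 0,"ax": 0,"ay": 0,"az": 0,"jaw": -1}
    - {"x": 0,"y": -0.33,"z": 0,"ax": 0,"ay": 0,"az": 0,"jaw": -1}

```text
time: 3.85
tool_pos: [488.8, 385.6, 43.4]
tcp_rot: [3.112, 0.015, -3.003]
contact_force: [-35.3, 51.5, 60.7]
grip_width: 0.7
finger_force: 41.0
```

>>> send_rows:
  rows:
    - {"x": 0,"y": 0.05,"z": -0.05,"ax": 0,"ay": 0,"az": 0,"jaw": -1}
    - {"x": 0,"y": 0.1,"z": -0.2,"ax": 0,"ay": 0,"az": 0,"jaw": -1}
    - {"x": 0,"y": 0.15,"z": -0.3,"ax": 0,"ay": 0,"az": 0,"jaw": -1}
    - {"x": 0,"y": 0.35,"z": -0.3,"ax": 0,"ay": 0,"az": 0,"jaw": -1}
    - {"x": 0,"y": 0.35,"z": -0.3,"ax": 0,"ay": 0,"az": 0,"jaw": -1}
    - {"x": 0,"y": 0.35,"z": -0.3,"ax": 0,"ay": 0,"az": 0,"jaw": -1}
    - {"x": 0,"y": 0.35,"z": -0.3,"ax": 0,"ay": 0,"az": 0,"jaw": -1}
    - {"x": 0,"y": 0.35,"z": -0.3,"ax": 0,"ay": 0,"az": 0,"jaw": -1}
    - {"x": 0,"y": 0.35,"z": -0.3,"ax": 0,"ay": 0,"az": 0,"jaw": -1}
    - {"x": 0,"y": 0.35,"z": -0.3,"ax": 0,"ay": 0,"az": 0,"jaw": -1}

```text
time: 5.1
tool_pos: [480.4, 437.2, 90.8]
tcp_rot: [3.142, 0.0, -3.002]
contact_force: [0.7, -0.3, 1.2]
grip_width: 0.3
finger_force: 0.0
```

```bash
python3 - <<'E'
from est import *
st()
for n in("side","top"):
    p,d=bot.capture(n); cv2.imwrite(f"pics/{n}1.png",p[:,:,::-1]); np.save(f"pics/{n}1.npy",d)
    W=cloud(n,d); q=W.reshape(-1,3); q=q[~np.isnan(q[:,0])]; t=np.c_[rel(TRAY,TY,q[:,:2].T.reshape(2,-1)) if 0 else ((q[:,:2]-TRAY)@np.array([[np.cos(np.radians(8)),-np.sin(np.radians(8))],[np.sin(np.radians(8)),np.cos(np.radians(8))]])),q[:,2]]
    for w,a in (("left",(1,1)),("right",(1,-1)),("near",(0,-1)),("far",(0,1))):
        e=[75,100][a[0]]; u=t[:,a[0]]*a[1]-e; v=t[:,1-a[0]]; m=(abs(v)<50)&(u>-5)&(u<60)&(t[:,2]>8)&(t[:,2]<80)
        bins=[(i,np.round(np.median(t[m&(u>=i)&(u<i+8),2]),0)) for i in range(-5,60,8) if (m&(u>=i)&(u<i+8)).sum()>5]
        print(n,w,bins)
cr=lambda n,a,b,c,d:cv2.resize(cv2.imread(f"pics/{n}1.png")[c:d,a:b],(400,300))
cv2.imwrite("pics/c1.png",np.hstack([cr("top",190,320,220,330),cr("side",220,350,200,300)]))
E
```

```text
t 5.1 tcp [480.4 437.2  90.8] rpy [ 180.    0. -172.] tray [ -0.3 193.8] bin [  3.2 556.3] F [ 0.7 -0.3  1.2] w 0.3 ff 0.0 j6 -1.09
side left [(-5, np.float64(13.0)), (3, np.float64(21.0)), (11, np.float64(32.0)), (19, np.float64(42.0)), (27, np.float64(47.0))]
side right [(3, np.float64(11.0)), (11, np.float64(19.0)), (19, np.float64(26.0)), (27, np.float64(44.0)), (35, np.float64(44.0))]
side near [(-5, np.float64(10.0)), (3, np.float64(13.0)), (11, np.float64(21.0)), (19, np.float64(27.0)), (27, np.float64(35.0)), (35, np.float64(42.0)), (43, np.float64(40.0))]
side far [(-5, np.float64(14.0)), (3, np.float64(20.0)), (11, np.float64(28.0)), (19, np.float64(35.0)), (27, np.float64(41.0))]
top left [(-5, np.float64(14.0)), (3, np.float64(23.0)), (11, np.float64(33.0)), (19, np.float64(45.0)), (27, np.float64(52.0))]
top right [(-5, np.float64(16.0)), (3, np.float64(24.0)), (11, np.float64(33.0)), (19, np.float64(41.0)), (27, np.float64(49.0)), (35, np.float64(48.0))]
top near [(-5, np.float64(14.0)), (3, np.float64(19.0)), (11, np.float64(26.0)), (19, np.float64(34.0)), (27, np.float64(40.0)), (35, np.float64(46.0)), (43, np.float64(42.0))]
top far [(-5, np.float64(16.0)), (3, np.float64(22.0)), (11, np.float64(29.0)), (19, np.float64(37.0)), (27, np.float64(43.0)), (35, np.float64(45.0))]
```

View pics/c1.png

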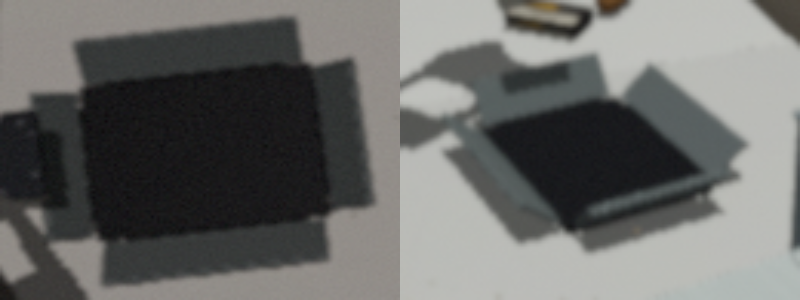

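>>> send_rows:
  rows:
    - {"x": 0,"y": 0,"z": 0.17,"ax": 0,"ay": 0,"az": 0,"jaw": -1}
    - {"x": 0,"y": 0,"z": 0.33,"ax": 0,"ay": 0,"az": 0,"jaw": -1}
    - {"x": 0,"y": -0.1,"z": 0.33,"ax": 0,"ay": 0,"az": 0,"jaw": -1}
    - {"x": 0,"y": -0.2,"z": 0.33,"ax": 0,"ay": 0,"az": 0,"jaw": -1}
    - {"x": 0,"y": -0.24,"z": 0.33,"ax": 0,"ay": 0,"az": 0,"jaw": -1}
    - {"x": 0,"y": -0.27,"z": 0.3,"ax": 0,"ay": 0,"az": 0,"jaw": -1}
    - {"x": 0,"y": -0.3,"z": 0.28,"ax": 0,"ay": 0,"az": 0,"jaw": -1}
    - {"x": 0,"y": -0.33,"z": 0.26,"ax": 0,"ay": 0,"az": 0,"jaw": -1}
    - {"x": 0,"y": -0.35,"z": 0.25,"ax": 0,"ay": 0,"az": 0,"jaw": -1}
    - {"x": 0,"y": -0.35,"z": 0.25,"ax": 0,"ay": 0,"az": 0,"jaw": -1}

```text
time: 6.45
tool_pos: [490.1, 367.7, 40.8]
tcp_rot: [-3.141, -0.0, -3.002]
contact_force: [-0.5, 0.2, -0.0]
grip_width: 0.2
finger_force: 0.0
```

>>> send_rows:
  rows:
    - {"x": 0,"y": -0.01,"z": -0.005,"ax": 0,"ay": 0,"az": 0,"jaw": -1}
    - {"x": 0,"y": -0.015,"z": -0.005,"ax": 0,"ay": 0,"az": 0,"jaw": -1}
    - {"x": 0,"y": -0.02,"z": -0.01,"ax": 0,"ay": 0,"az": 0,"jaw": -1}
    - {"x": 0,"y": -0.025,"z": -0.01,"ax": 0,"ay": 0,"az": 0,"jaw": -1}
    - {"x": 0,"y": -0.03,"z": -0.01,"ax": 0,"ay": 0,"az": 0,"jaw": -1}
    - {"x": 0,"y": -0.035,"z": -0.01,"ax": 0,"ay": 0,"az": 0,"jaw": -1}
    - {"x": 0,"y": -0.04,"z": -0.015,"ax": 0,"ay": 0,"az": 0,"jaw": -1}
    - {"x": 0,"y": -0.04,"z": -0.015,"ax": 0,"ay": 0,"az": 0,"jaw": -1}
    - {"x": 0,"y": -0.04,"z": -0.015,"ax": 0,"ay": 0,"az": 0,"jaw": -1}
    - {"x": 0,"y": -0.04,"z": -0.015,"ax": 0,"ay": 0,"az": 0,"jaw": -1}

```text
time: 7.7
tool_pos: [490.1, 365.5, 42.4]
tcp_rot: [3.134, 0.001, -3.002]
contact_force: [-1.1, 24.7, -15.0]
grip_width: 0.3
finger_force: 11.5
```

```bash
cat > walls.py <<'E'
from est import *
st()
for n in("side","top"):
    p,d=bot.capture(n); cv2.imwrite(f"pics/{n}w.png",p[:,:,::-1])
    W=cloud(n,d); q=W.reshape(-1,3); q=q[~np.isnan(q[:,0])]; c,s=np.cos(np.radians(TY)),np.sin(np.radians(TY)); t=np.c_[(q[:,:2]-TRAY)@np.array([[c,-s],[s,c]]),q[:,2]]
    for w,a in (("left",(1,1)),("right",(1,-1)),("near",(0,-1)),("far",(0,1))):
        e=[75,100][a[0]]; u=t[:,a[0]]*a[1]-e; v=t[:,1-a[0]]; m=(abs(v)<60)&(u>-20)&(u<60)&(t[:,2]>8)&(t[:,2]<70)
        print(n,w,[(i,int(np.median(t[m&(u>=i)&(u<i+6),2])),int(np.percentile(t[m&(u>=i)&(u<i+6),2],95))) for i in range(-20,60,6) if (m&(u>=i)&(u<i+6)).sum()>5])
E
python3 walls.py
```

```text
t 7.7 tcp [490.1 365.5  42.4] rpy [ 1.795e+02  1.000e-01 -1.720e+02] tray [ -0.7 121.5] bin [  2.1 484. ] F [ -1.1  24.7 -15. ] w 0.3 ff 11.5 j6 -1.2
side left [(-20, 10, 12), (-14, 10, 13), (-8, 35, 59), (-2, 36, 60), (4, 57, 63)]
side right [(-20, 11, 13), (4, 10, 12), (10, 16, 20), (16, 22, 25), (22, 28, 29), (28, 44, 46), (34, 44, 48), (40, 44, 44)]
side near [(-20, 10, 12), (-14, 10, 13), (-8, 10, 12), (-2, 10, 12), (4, 13, 16), (10, 17, 20), (16, 23, 26), (22, 29, 31), (28, 35, 37), (34, 40, 42), (40, 41, 44)]
side far [(-20, 10, 12), (-14, 10, 13), (-8, 10, 13), (-2, 14, 18), (4, 20, 24), (10, 25, 30), (16, 30, 35), (22, 36, 41), (28, 40, 43)]
top left [(-20, 14, 18), (-14, 14, 19), (-8, 15, 20), (-2, 22, 59), (4, 65, 68)]
top right [(-20, 14, 19), (-14, 14, 19), (-8, 14, 19), (-2, 16, 21), (4, 24, 29), (10, 30, 35), (16, 36, 41), (22, 43, 48), (28, 48, 53), (34, 48, 51)]
top near [(-20, 14, 18), (-14, 14, 18), (-8, 14, 17), (-2, 14, 19), (4, 18, 24), (10, 24, 30), (16, 30, 34), (22, 35, 39), (28, 40, 45), (34, 46, 50), (40, 43, 48)]
top far [(-20, 15, 19), (-14, 14, 18), (-8, 13, 18), (-2, 16, 22), (4, 22, 27), (10, 27, 32), (16, 32, 37), (22, 37, 43), (28, 43, 48), (34, 46, 50), (40, 42, 44)]
```

>>> send_rows:
  rows:
    - {"x": 0,"y": 0.1,"z": -0.05,"ax": 0,"ay": 0,"az": 0,"jaw": -1}
    - {"x": 0,"y": 0.12,"z": -0.35,"ax": 0,"ay": 0,"az": 0,"jaw": -1}
    - {"x": -0.2,"y": 0.12,"z": -0.35,"ax": 0,"ay": 0,"az": 0,"jaw": -1}
    - {"x": -0.45,"y": 0,"z": -0.35,"ax": 0,"ay": 0,"az": 0,"jaw": -1}
    - {"x": -0.75,"y": -0.2,"z": -0.35,"ax": 0,"ay": 0,"az": 0,"jaw": -1}
    - {"x": -0.77,"y": -0.4,"z": -0.35,"ax": 0,"ay": 0,"az": 0,"jaw": -1}
    - {"x": -0.77,"y": -0.578,"z": -0.35,"ax": 0,"ay": 0,"az": 0,"jaw": -1}
    - {"x": -0.77,"y": -0.578,"z": -0.1,"ax": 0,"ay": 0,"az": 0,"jaw": -1}
    - {"x": -0.77,"y": -0.578,"z": 0.11,"ax": 0,"ay": 0,"az": 0,"jaw": -1}
    - {"x": -0.77,"y": -0.578,"z": 0.11,"ax": 0,"ay": 0,"az": 0,"jaw": -1}

```text
time: 9.05
tool_pos: [656.9, 265.9, 17.6]
tcp_rot: [-3.14, -0.009, -3.002]
contact_force: [-0.4, -0.0, -0.2]
grip_width: 0.6
finger_force: 0.0
```

```bash
python3 -c "
from est import *
st()"
```

```text
t 9.05 tcp [656.9 265.9  17.6] rpy [-179.9   -0.5 -172. ] tray [150.6  -0.3] bin [152.4 360.9] F [-0.4 -0.  -0.2] w 0.6 ff 0.0 j6 -1.43
```

>>> send_rows:
  rows:
    - {"x": 0.07,"y": 0,"z": 0,"ax": 0,"ay": 0,"az": 0,"jaw": -1}
    - {"x": 0.12,"y": 0,"z": 0,"ax": 0,"ay": 0,"az": 0,"jaw": -1}
    - {"x": 0.15,"y": 0,"z": -0.03,"ax": 0,"ay": 0,"az": 0,"jaw": -1}
    - {"x": 0.18,"y": 0,"z": -0.06,"ax": 0,"ay": 0,"az": 0,"jaw": -1}
    - {"x": 0.21,"y": 0,"z": -0.08,"ax": 0,"ay": 0,"az": 0,"jaw": -1}
    - {"x": 0.24,"y": 0,"z": -0.1,"ax": 0,"ay": 0,"az": 0,"jaw": -1}
    - {"x": 0.27,"y": 0,"z": -0.11,"ax": 0,"ay": 0,"az": 0,"jaw": -1}
    - {"x": 0.29,"y": 0,"z": -0.115,"ax": 0,"ay": 0,"az": 0,"jaw": -1}
    - {"x": 0.3,"y": 0,"z": -0.12,"ax": 0,"ay": 0,"az": 0,"jaw": -1}
    - {"x": 0.3,"y": 0,"z": -0.12,"ax": 0,"ay": 0,"az": 0,"jaw": -1}

```text
time: 10.3
tool_pos: [599.6, 258.5, 45.2]
tcp_rot: [-3.141, -0.002, -3.002]
contact_force: [0.6, 0.5, -1.2]
grip_width: 0.5
finger_force: 0.0
```

>>> send_rows:
  rows:
    - {"x": 0.005,"y": 0,"z": 0,"ax": 0,"ay": 0,"az": 0,"jaw": -1}
    - {"x": 0.01,"y": 0,"z": 0,"ax": 0,"ay": 0,"az": 0,"jaw": -1}
    - {"x": 0.015,"y": 0,"z": 0,"ax": 0,"ay": 0,"az": 0,"jaw": -1}
    - {"x": 0.02,"y": 0,"z": 0,"ax": 0,"ay": 0,"az": 0,"jaw": -1}
    - {"x": 0.02,"y": 0,"z": 0,"ax": 0,"ay": 0,"az": 0,"jaw": -1}
    - {"x": 0.02,"y": 0,"z": 0,"ax": 0,"ay": 0,"az": 0,"jaw": -1}
    - {"x": 0.02,"y": 0,"z": 0,"ax": 0,"ay": 0,"az": 0,"jaw": -1}
    - {"x": 0.02,"y": 0,"z": 0,"ax": 0,"ay": 0,"az": 0,"jaw": -1}
    - {"x": 0.02,"y": 0,"z": 0,"ax": 0,"ay": 0,"az": 0,"jaw": -1}
    - {"x": 0.02,"y": 0,"z": 0,"ax": 0,"ay": 0,"az": 0,"jaw": -1}

```text
time: 11.55
tool_pos: [596.2, 258.2, 45.7]
tcp_rot: [3.141, -0.0, -3.002]
contact_force: [-0.2, -0.2, -0.1]
grip_width: 0.4
finger_force: 0.0
```

```bash
python3 walls.py | grep -E "tcp|far"
```

```text
t 11.55 tcp [596.2 258.2  45.7] rpy [ 180.   -0. -172.] tray [89.5  0.4] bin [ 91.3 362.1] F [-0.2 -0.2 -0.1] w 0.4 ff 0.0 j6 -1.42
side far [(-20, 10, 13), (-14, 10, 12), (-8, 32, 59), (-2, 58, 67), (4, 61, 68), (10, 62, 65), (16, 59, 65)]
top far [(-20, 15, 18), (-14, 14, 18), (-8, 14, 17)]
```

>>> send_rows:
  rows:
    - {"x": 0.005,"y": 0,"z": 0,"ax": 0,"ay": 0,"az": 0,"jaw": -1}
    - {"x": 0.01,"y": 0,"z": 0,"ax": 0,"ay": 0,"az": 0,"jaw": -1}
    - {"x": 0.015,"y": 0,"z": 0,"ax": 0,"ay": 0,"az": 0,"jaw": -1}
    - {"x": 0.02,"y": 0,"z": 0,"ax": 0,"ay": 0,"az": 0,"jaw": -1}
    - {"x": 0.025,"y": 0,"z": 0,"ax": 0,"ay": 0,"az": 0,"jaw": -1}
    - {"x": 0.03,"y": 0,"z": 0,"ax": 0,"ay": 0,"az": 0,"jaw": -1}
    - {"x": 0.035,"y": 0,"z": 0,"ax": 0,"ay": 0,"az": 0,"jaw": -1}
    - {"x": 0.035,"y": 0,"z": 0,"ax": 0,"ay": 0,"az": 0,"jaw": -1}
    - {"x": 0.035,"y": 0,"z": 0,"ax": 0,"ay": 0,"az": 0,"jaw": -1}
    - {"x": 0.035,"y": 0,"z": 0,"ax": 0,"ay": 0,"az": 0,"jaw": -1}

```text
time: 12.9
tool_pos: [594.5, 257.9, 46.2]
tcp_rot: [3.14, 0.012, -3.003]
contact_force: [17.6, 3.2, -11.7]
grip_width: 0.0
finger_force: 9.0
```

>>> send_rows:
  rows:
    - {"x": -0.12,"y": 0,"z": -0.02,"ax": 0,"ay": 0,"az": 0,"jaw": -1}
    - {"x": -0.12,"y": 0,"z": -0.33,"ax": 0,"ay": 0,"az": 0,"jaw": -1}
    - {"x": 0,"y": -0.2,"z": -0.35,"ax": 0,"ay": 0,"az": 0,"jaw": -1}
    - {"x": 0.2,"y": -0.4,"z": -0.35,"ax": 0,"ay": 0,"az": 0,"jaw": -1}
    - {"x": 0.4,"y": -0.6,"z": -0.35,"ax": 0,"ay": 0,"az": 0,"jaw": -1}
    - {"x": 0.4,"y": -0.9,"z": -0.35,"ax": 0,"ay": 0,"az": 0,"jaw": -1}
    - {"x": 0.4,"y": -0.9,"z": -0.15,"ax": 0,"ay": 0,"az": 0,"jaw": -1}
    - {"x": 0.4,"y": -0.9,"z": 0.12,"ax": 0,"ay": 0,"az": 0,"jaw": -1}
    - {"x": 0.4,"y": -0.9,"z": 0.12,"ax": 0,"ay": 0,"az": 0,"jaw": -1}
    - {"x": 0.4,"y": -0.9,"z": 0.12,"ax": 0,"ay": 0,"az": 0,"jaw": -1}

```text
time: 14.15
tool_pos: [536.0, 68.0, 23.2]
tcp_rot: [-3.141, 0.001, -3.002]
contact_force: [0.2, 0.1, -0.2]
grip_width: 0.7
finger_force: 0.0
```

```bash
python3 walls.py | grep -E "tcp|far|right"
```

```text
t 14.15 tcp [536.   68.   23.2] rpy [-1.80e+02  1.00e-01 -1.72e+02] tray [   3.3 -179.5] bin [  3.5 183. ] F [ 0.2  0.1 -0.2] w 0.7 ff 0.0 j6 -1.73
side right [(-20, 11, 12), (4, 10, 13), (10, 15, 19), (16, 22, 24), (22, 28, 30), (28, 42, 44), (34, 44, 48), (40, 44, 46)]
side far [(-8, 55, 61), (-2, 60, 60)]
top right [(-20, 14, 16), (-14, 15, 17), (-8, 15, 16), (22, 44, 49), (28, 48, 53), (34, 48, 50)]
top far [(-20, 14, 19), (-14, 14, 18), (-8, 14, 21), (-2, 59, 67), (4, 64, 68)]
```

>>> send_rows:
  rows:
    - {"x": 0,"y": 0.06,"z": 0,"ax": 0,"ay": 0,"az": 0,"jaw": -1}
    - {"x": 0,"y": 0.1,"z": 0,"ax": 0,"ay": 0,"az": 0,"jaw": -1}
    - {"x": 0,"y": 0.13,"z": -0.02,"ax": 0,"ay": 0,"az": 0,"jaw": -1}
    - {"x": 0,"y": 0.16,"z": -0.05,"ax": 0,"ay": 0,"az": 0,"jaw": -1}
    - {"x": 0,"y": 0.19,"z": -0.075,"ax": 0,"ay": 0,"az": 0,"jaw": -1}
    - {"x": 0,"y": 0.22,"z": -0.09,"ax": 0,"ay": 0,"az": 0,"jaw": -1}
    - {"x": 0,"y": 0.25,"z": -0.1,"ax": 0,"ay": 0,"az": 0,"jaw": -1}
    - {"x": 0,"y": 0.27,"z": -0.11,"ax": 0,"ay": 0,"az": 0,"jaw": -1}
    - {"x": 0,"y": 0.28,"z": -0.11,"ax": 0,"ay": 0,"az": 0,"jaw": -1}
    - {"x": 0,"y": 0.28,"z": -0.11,"ax": 0,"ay": 0,"az": 0,"jaw": -1}

```text
time: 15.5
tool_pos: [527.4, 123.4, 43.7]
tcp_rot: [3.141, 0.0, -3.002]
contact_force: [0.0, -0.4, -0.0]
grip_width: 0.4
finger_force: 0.0
```

>>> send_rows:
  rows:
    - {"x": 0,"y": 0.005,"z": 0,"ax": 0,"ay": 0,"az": 0,"jaw": -1}
    - {"x": 0,"y": 0.01,"z": 0,"ax": 0,"ay": 0,"az": 0,"jaw": -1}
    - {"x": 0,"y": 0.015,"z": 0,"ax": 0,"ay": 0,"az": 0,"jaw": -1}
    - {"x": 0,"y": 0.02,"z": 0,"ax": 0,"ay": 0,"az": 0,"jaw": -1}
    - {"x": 0,"y": 0.025,"z": 0,"ax": 0,"ay": 0,"az": 0,"jaw": -1}
    - {"x": 0,"y": 0.03,"z": 0,"ax": 0,"ay": 0,"az": 0,"jaw": -1}
    - {"x": 0,"y": 0.03,"z": 0,"ax": 0,"ay": 0,"az": 0,"jaw": -1}
    - {"x": 0,"y": 0.03,"z": 0,"ax": 0,"ay": 0,"az": 0,"jaw": -1}
    - {"x": 0,"y": 0.03,"z": 0,"ax": 0,"ay": 0,"az": 0,"jaw": -1}
    - {"x": 0,"y": 0.03,"z": 0,"ax": 0,"ay": 0,"az": 0,"jaw": -1}

```text
time: 16.75
tool_pos: [527.2, 125.1, 43.8]
tcp_rot: [-3.136, -0.0, -3.002]
contact_force: [1.5, -20.5, 1.3]
grip_width: 0.5
finger_force: 10.4
```

```bash
python3 -c "
from est import *
st()"
```

```text
t 16.75 tcp [527.2 125.1  43.8] rpy [-179.7   -0.  -172. ] tray [   2.5 -121.7] bin [  3.3 240.8] F [  1.5 -20.5   1.3] w 0.5 ff 10.4 j6 -1.61
```

>>> send_rows:
  rows:
    - {"x": 0,"y": -0.1,"z": -0.02,"ax": 0,"ay": 0,"az": 0,"jaw": -1}
    - {"x": 0.05,"y": -0.12,"z": -0.33,"ax": 0,"ay": 0,"az": 0,"jaw": -1}
    - {"x": 0.25,"y": 0,"z": -0.35,"ax": 0,"ay": 0,"az": 0,"jaw": -1}
    - {"x": 0.45,"y": 0.2,"z": -0.35,"ax": 0,"ay": 0,"az": 0,"jaw": -1}
    - {"x": 0.65,"y": 0.4,"z": -0.35,"ax": 0,"ay": 0,"az": 0,"jaw": -1}
    - {"x": 0.77,"y": 0.59,"z": -0.35,"ax": 0,"ay": 0,"az": 0,"jaw": -1}
    - {"x": 0.77,"y": 0.59,"z": -0.15,"ax": 0,"ay": 0,"az": 0,"jaw": -1}
    - {"x": 0.77,"y": 0.59,"z": 0.11,"ax": 0,"ay": 0,"az": 0,"jaw": -1}
    - {"x": 0.77,"y": 0.59,"z": 0.11,"ax": 0,"ay": 0,"az": 0,"jaw": -1}
    - {"x": 0.77,"y": 0.59,"z": 0.11,"ax": 0,"ay": 0,"az": 0,"jaw": -1}

```text
time: 18.0
tool_pos: [358.5, 224.9, 22.9]
tcp_rot: [3.141, 0.001, -3.003]
contact_force: [0.2, 0.1, 0.8]
grip_width: 0.4
finger_force: 0.0
```

```bash
python3 walls.py | grep -E "tcp|near|right"
```

```text
t 18.0 tcp [358.5 224.9  22.9] rpy [ 1.80e+02  1.00e-01 -1.72e+02] tray [-150.6    0.5] bin [-148.8  364.4] F [0.2 0.1 0.8] w 0.4 ff 0.0 j6 -1.33
side right [(-2, 33, 59), (4, 37, 60), (10, 57, 61)]
side near [(-20, 10, 12), (-14, 9, 12), (-8, 9, 12), (-2, 10, 12), (4, 14, 16), (10, 18, 20), (16, 23, 26), (22, 29, 31), (28, 34, 37), (34, 39, 41), (40, 41, 43)]
top right [(-20, 14, 19), (-14, 15, 20), (-8, 14, 18), (-2, 63, 67), (4, 64, 68)]
top near [(-20, 14, 17), (-14, 14, 18), (-8, 13, 18), (-2, 15, 19), (4, 19, 25), (10, 25, 29), (16, 28, 34), (22, 35, 39), (28, 41, 44), (34, 45, 50), (40, 44, 48)]
```

>>> send_rows:
  rows:
    - {"x": -0.07,"y": 0,"z": 0,"ax": 0,"ay": 0,"az": 0,"jaw": -1}
    - {"x": -0.11,"y": 0,"z": 0,"ax": 0,"ay": 0,"az": 0,"jaw": -1}
    - {"x": -0.14,"y": 0,"z": -0.025,"ax": 0,"ay": 0,"az": 0,"jaw": -1}
    - {"x": -0.17,"y": 0,"z": -0.05,"ax": 0,"ay": 0,"az": 0,"jaw": -1}
    - {"x": -0.2,"y": 0,"z": -0.075,"ax": 0,"ay": 0,"az": 0,"jaw": -1}
    - {"x": -0.23,"y": 0,"z": -0.09,"ax": 0,"ay": 0,"az": 0,"jaw": -1}
    - {"x": -0.26,"y": 0,"z": -0.1,"ax": 0,"ay": 0,"az": 0,"jaw": -1}
    - {"x": -0.28,"y": 0,"z": -0.11,"ax": 0,"ay": 0,"az": 0,"jaw": -1}
    - {"x": -0.3,"y": 0,"z": -0.11,"ax": 0,"ay": 0,"az": 0,"jaw": -1}
    - {"x": -0.3,"y": 0,"z": -0.11,"ax": 0,"ay": 0,"az": 0,"jaw": -1}

```text
time: 19.35
tool_pos: [414.6, 232.5, 43.5]
tcp_rot: [-3.141, -0.006, -3.002]
contact_force: [-9.1, -0.9, 6.8]
grip_width: 0.6
finger_force: 4.3
```

>>> send_rows:
  rows:
    - {"x": -0.005,"y": 0,"z": 0,"ax": 0,"ay": 0,"az": 0,"jaw": -1}
    - {"x": -0.01,"y": 0,"z": 0,"ax": 0,"ay": 0,"az": 0,"jaw": -1}
    - {"x": -0.015,"y": 0,"z": 0,"ax": 0,"ay": 0,"az": 0,"jaw": -1}
    - {"x": -0.02,"y": 0,"z": 0,"ax": 0,"ay": 0,"az": 0,"jaw": -1}
    - {"x": -0.025,"y": 0,"z": 0,"ax": 0,"ay": 0,"az": 0,"jaw": -1}
    - {"x": -0.03,"y": 0,"z": 0,"ax": 0,"ay": 0,"az": 0,"jaw": -1}
    - {"x": -0.035,"y": 0,"z": 0,"ax": 0,"ay": 0,"az": 0,"jaw": -1}
    - {"x": -0.04,"y": 0,"z": 0,"ax": 0,"ay": 0,"az": 0,"jaw": -1}
    - {"x": -0.04,"y": 0,"z": 0,"ax": 0,"ay": 0,"az": 0,"jaw": -1}
    - {"x": -0.04,"y": 0,"z": 0,"ax": 0,"ay": 0,"az": 0,"jaw": -1}

```text
time: 20.6
tool_pos: [414.9, 232.4, 43.3]
tcp_rot: [-3.139, -0.021, -3.002]
contact_force: [-32.7, -2.6, 29.1]
grip_width: 0.4
finger_force: 16.5
```

```bash
python3 -c "
from est import *
st()"
```

```text
t 20.6 tcp [414.9 232.4  43.3] rpy [-179.9   -1.2 -172. ] tray [-93.7   0.2] bin [-91.9 363.5] F [-32.7  -2.6  29.1] w 0.4 ff 16.5 j6 -1.36
```

>>> send_rows:
  rows:
    - {"x": 0.1,"y": 0,"z": 0,"ax": 0,"ay": 0,"az": 0,"jaw": -1}
    - {"x": 0.3,"y": 0,"z": 0,"ax": 0,"ay": 0,"az": 0,"jaw": -1}
    - {"x": 0.35,"y": 0,"z": -0.3,"ax": 0,"ay": 0,"az": 0,"jaw": -1}
    - {"x": 0.35,"y": -0.3,"z": -0.6,"ax": 0,"ay": 0,"az": 0,"jaw": -1}
    - {"x": 0.35,"y": -0.6,"z": -0.6,"ax": 0,"ay": 0,"az": 0,"jaw": -0.5}
    - {"x": 0.35,"y": -0.9,"z": -0.6,"ax": 0,"ay": 0,"az": 0,"jaw": -0.1}
    - {"x": 0.35,"y": -1,"z": -0.6,"ax": 0,"ay": 0,"az": 0,"jaw": -0.1}
    - {"x": 0.35,"y": -1,"z": -0.6,"ax": 0,"ay": 0,"az": 0,"jaw": -0.1}
    - {"x": 0.35,"y": -1,"z": -0.6,"ax": 0,"ay": 0,"az": 0,"jaw": -0.1}
    - {"x": 0.35,"y": -1,"z": -0.6,"ax": 0,"ay": 0,"az": 0,"jaw": -0.1}

```text
time: 21.85
tool_pos: [383.3, 27.3, 163.6]
tcp_rot: [3.141, -0.0, -3.001]
contact_force: [-0.5, -0.4, 0.2]
grip_width: 41.5
finger_force: 0.0
```

```bash
python3 walls.py; python3 - <<'E'
from est import *
cr=lambda n,a,b,c,d:cv2.resize(cv2.imread(f"pics/{n}w.png")[c:d,a:b],(400,300),interpolation=cv2.INTER_CUBIC)
cv2.imwrite("pics/c2.png",np.hstack([cr("top",190,320,220,330),cr("side",220,350,200,300)]))
E
```

```text
t 21.85 tcp [383.3  27.3 163.6] rpy [ 180.    -0.  -171.9] tray [-153.5 -198.6] bin [-153.5  165.3] F [-0.5 -0.4  0.2] w 41.5 ff 0.0 j6 -1.84
side left []
side right [(-2, 40, 60), (4, 35, 60), (10, 54, 62)]
side near [(4, 25, 48), (10, 37, 58)]
side far [(-20, 10, 12), (-14, 10, 11), (-8, 37, 60), (-2, 59, 61)]
top left [(-20, 14, 18), (-14, 14, 18), (-8, 14, 18), (-2, 38, 65), (4, 64, 67), (46, 8, 9)]
top right [(-20, 14, 17), (-14, 15, 19), (-8, 14, 18), (-2, 64, 67), (4, 64, 68)]
top near [(-20, 14, 18), (-14, 14, 19), (-8, 14, 19), (-2, 17, 66), (4, 64, 68)]
top far [(-20, 14, 19), (-14, 13, 17), (-8, 14, 37), (-2, 60, 67), (4, 64, 67)]
```

View pics/c2.png

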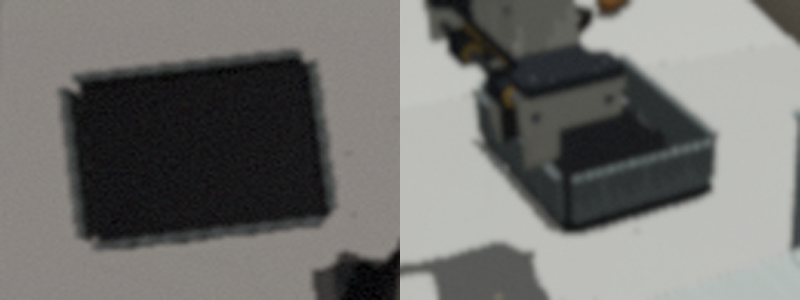

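```bash
cat > bar.py <<'E'
from est import *
def bar(n,z,img,box=None):
    hsv=cv2.cvtColor(img,cv2.COLOR_BGR2HSV); m=((hsv[...,1]>90)&(hsv[...,0]>8)&(hsv[...,0]<22)&(hsv[...,2]>90)).astype(np.uint8)
    if box: k=np.zeros_like(m);k[box[2]:box[3],box[0]:box[1]]=1;m*=k
    nn,l,s,c=cv2.connectedComponentsWithStats(m); k=1+s[1:,4].argmax(); v,u=np.nonzero(l==k)
    P=onplane(n,np.c_[u,v],z)[:,:2]; c=P.mean(0); w,V=np.linalg.eigh(np.cov((P-c).T)); d=V[:,1]*np.sign(V[0,1]); e=(P-c)@d
    print(n,len(u),"uv",u.min(),u.max(),v.min(),v.max(),"c",(c+d*(e.max()+e.min())/2).round(1),"yaw",np.degrees(np.arctan2(d[1],d[0])).round(2),"len",(e.max()-e.min()).round(1),"wid",np.ptp((P-c)@[-d[1],d[0]]).round(1))
if __name__=="__main__":
    for n,b in(("top",(440,560,170,345)),("side",(280,520,350,450))):
        p,d=bot.capture(n); cv2.imwrite(f"pics/{n}b.png",p[:,:,::-1]); bar(n,12,cv2.imread(f"pics/{n}b.png"),b)
E
python3 bar.py
```

```text
top 628 uv 475 488 202 321 c [ 550.  -350.4] yaw 2.59 len 316.7 wid 14.2
side 1358 uv 327 469 369 431 c [ 548.1 -352.6] yaw 2.61 len 320.3 wid 24.3
```

>>> send_rows:
  rows:
    - {"x": 0.02,"y": -0.28,"z": 0,"ax": 0,"ay": 0,"az": 0.03,"jaw": 0}
    - {"x": 0.05,"y": -0.56,"z": 0,"ax": 0,"ay": 0,"az": 0.06,"jaw": 0}
    - {"x": 0.1,"y": -0.84,"z": 0,"ax": 0,"ay": 0,"az": 0.092,"jaw": 0}
    - {"x": 0.177,"y": -1,"z": 0,"ax": 0,"ay": 0,"az": 0.092,"jaw": 0}
    - {"x": 0.177,"y": -1,"z": 0,"ax": 0,"ay": 0,"az": 0.092,"jaw": 0}
    - {"x": 0.177,"y": -1,"z": 0,"ax": 0,"ay": 0,"az": 0.092,"jaw": 0}
    - {"x": 0.177,"y": -1,"z": 0,"ax": 0,"ay": 0,"az": 0.092,"jaw": 0}
    - {"x": 0.177,"y": -1,"z": 0,"ax": 0,"ay": 0,"az": 0.092,"jaw": 0}
    - {"x": 0.177,"y": -1,"z": 0,"ax": 0,"ay": 0,"az": 0.092,"jaw": 0}
    - {"x": 0.177,"y": -1,"z": 0,"ax": 0,"ay": 0,"az": 0.092,"jaw": 0}

```text
time: 23.3
tool_pos: [376.3, -176.5, 163.7]
tcp_rot: [3.142, 0.0, -3.098]
contact_force: [-0.3, -0.2, -0.8]
grip_width: 45.8
finger_force: 0.0
```

```bash
cat >> est.py <<'E'
def go(x,y,z,yaw=None):
    o=bot.get_obs(); R=Ro.from_euler("xyz",o["tcp_rot"]).as_matrix(); d=R.T@(np.array([x,y,z])-o["tool_pos"])/200
    print("shift",d.round(3)); 
    if yaw is not None:
        R2=Ro.from_euler("xyz",[np.pi,0,np.radians(yaw)]).as_matrix(); print("turn",(Ro.from_matrix(R.T@R2).as_rotvec(degrees=True)/60).round(3))
TRAY=np.array([504.7,244.9])
E
python3 -c "
from est import *
st(); go(401.6,-357.2,3,182.6)"
```

```text
t 23.3 tcp [ 376.3 -176.5  163.7] rpy [ 180.     0.  -177.5] tray [-185.8 -399.4] bin [-190.5  -35.2] F [-0.3 -0.2 -0.8] w 45.8 ff 0.0 j6 -2.24
shift [-0.087 -0.908  0.804]
turn [ 0.     0.    -0.002]
```

>>> send_rows:
  rows:
    - {"x": -0.03,"y": -0.28,"z": 0.1,"ax": 0,"ay": 0,"az": 0,"jaw": 0}
    - {"x": -0.06,"y": -0.56,"z": 0.2,"ax": 0,"ay": 0,"az": 0,"jaw": 0}
    - {"x": -0.087,"y": -0.84,"z": 0.3,"ax": 0,"ay": 0,"az": 0,"jaw": 0}
    - {"x": -0.087,"y": -0.908,"z": 0.4,"ax": 0,"ay": 0,"az": 0,"jaw": 0}
    - {"x": -0.087,"y": -0.908,"z": 0.6,"ax": 0,"ay": 0,"az": 0,"jaw": 0}
    - {"x": -0.087,"y": -0.908,"z": 0.72,"ax": 0,"ay": 0,"az": 0,"jaw": 0}
    - {"x": -0.087,"y": -0.908,"z": 0.79,"ax": 0,"ay": 0,"az": 0,"jaw": 0}
    - {"x": -0.087,"y": -0.908,"z": 0.805,"ax": 0,"ay": 0,"az": 0,"jaw": -0.2}
    - {"x": -0.087,"y": -0.908,"z": 0.805,"ax": 0,"ay": 0,"az": 0,"jaw": -1}
    - {"x": -0.087,"y": -0.908,"z": 0.805,"ax": 0,"ay": 0,"az": 0,"jaw": -1}

```text
time: 24.55
tool_pos: [401.9, -357.8, 3.7]
tcp_rot: [-3.14, 0.001, -3.098]
contact_force: [0.0, 0.4, 0.5]
grip_width: 21.3
finger_force: 0.0
```

>>> send_rows:
  rows:
    - {"x": 0,"y": 0,"z": 0,"ax": 0,"ay": 0,"az": 0,"jaw": -1}
    - {"x": 0,"y": 0,"z": 0,"ax": 0,"ay": 0,"az": 0,"jaw": -1}
    - {"x": 0,"y": 0,"z": 0,"ax": 0,"ay": 0,"az": 0,"jaw": -1}
    - {"x": 0,"y": 0,"z": -0.1,"ax": 0,"ay": 0,"az": 0,"jaw": -1}
    - {"x": 0,"y": 0,"z": -0.2,"ax": 0,"ay": 0,"az": 0,"jaw": -1}
    - {"x": 0,"y": 0,"z": -0.3,"ax": 0,"ay": 0,"az": 0,"jaw": -1}
    - {"x": 0,"y": 0,"z": -0.4,"ax": 0,"ay": 0,"az": 0,"jaw": -1}
    - {"x": 0,"y": 0,"z": -0.45,"ax": 0,"ay": 0,"az": 0,"jaw": -1}
    - {"x": 0,"y": 0,"z": -0.45,"ax": 0,"ay": 0,"az": 0,"jaw": -1}
    - {"x": 0,"y": 0,"z": -0.45,"ax": 0,"ay": 0,"az": 0,"jaw": -1}

```text
time: 25.8
tool_pos: [401.0, -356.9, 91.9]
tcp_rot: [3.14, -0.001, -3.099]
contact_force: [0.5, -0.5, 0.3]
grip_width: 15.5
finger_force: 30.0
```

```bash
python3 - <<'E'
from est import *
st()
p,d=bot.capture("side"); cv2.imwrite("pics/s3.png",p[:,:,::-1])
W=cloud("side",d); hsv=cv2.cvtColor(p[:,:,::-1].copy(),cv2.COLOR_BGR2HSV); m=(hsv[...,1]>90)&(hsv[...,0]>8)&(hsv[...,0]<22)&(hsv[...,2]>90); m[:340]=0;m[450:]=0
q=W[m]; 
for a in range(390,740,40):
    k=abs(q[:,0]-a)<15
    if k.sum()>5: print(a,k.sum(),np.nanmedian(q[k],0).round(1))
E
```

```text
t 25.8 tcp [ 401.  -356.9   91.9] rpy [ 179.9   -0.  -177.5] tray [-186.4 -581.5] bin [-192.7 -217.3] F [ 0.5 -0.5  0.3] w 15.5 ff 30.0 j6 -2.48
390 6 [ 391.3 -356.5  103.5]
510 134 [ 510.7 -356.4  102. ]
550 130 [ 549.6 -355.4  101.4]
590 126 [ 590.4 -353.5  101. ]
630 118 [ 629.5 -351.9  100.4]
670 110 [ 669.4 -349.8  100.1]
710 24 [ 699.  -349.9   99.7]
```

>>> send_rows:
  rows:
    - {"x": 0,"y": 0.1,"z": 0,"ax": 0,"ay": 0,"az": 0.12,"jaw": -1}
    - {"x": 0,"y": 0.2,"z": 0,"ax": 0,"ay": 0,"az": 0.24,"jaw": -1}
    - {"x": 0,"y": 0.3,"z": 0,"ax": 0,"ay": 0,"az": 0.36,"jaw": -1}
    - {"x": 0,"y": 0.4,"z": 0,"ax": 0,"ay": 0,"az": 0.48,"jaw": -1}
    - {"x": 0,"y": 0.5,"z": 0,"ax": 0,"ay": 0,"az": 0.6,"jaw": -1}
    - {"x": 0,"y": 0.5,"z": 0,"ax": 0,"ay": 0,"az": 0.7,"jaw": -1}
    - {"x": 0,"y": 0.5,"z": 0,"ax": 0,"ay": 0,"az": 0.7,"jaw": -1}
    - {"x": 0,"y": 0.5,"z": 0,"ax": 0,"ay": 0,"az": 0.7,"jaw": -1}
    - {"x": 0,"y": 0.5,"z": 0,"ax": 0,"ay": 0,"az": 0.7,"jaw": -1}
    - {"x": 0,"y": 0.5,"z": 0,"ax": 0,"ay": 0,"az": 0.7,"jaw": -1}

```text
time: 27.1
tool_pos: [397.0, -257.6, 92.6]
tcp_rot: [3.141, -0.0, 2.452]
contact_force: [-0.1, -0.6, -0.7]
grip_width: 15.4
finger_force: 30.0
```

>>> send_rows:
  rows:
    - {"x": 0.1,"y": 0.12,"z": 0,"ax": 0,"ay": 0,"az": 0.12,"jaw": -1}
    - {"x": 0.2,"y": 0.24,"z": 0,"ax": 0,"ay": 0,"az": 0.24,"jaw": -1}
    - {"x": 0.3,"y": 0.36,"z": 0,"ax": 0,"ay": 0,"az": 0.36,"jaw": -1}
    - {"x": 0.4,"y": 0.48,"z": 0,"ax": 0,"ay": 0,"az": 0.48,"jaw": -1}
    - {"x": 0.5,"y": 0.6,"z": 0,"ax": 0,"ay": 0,"az": 0.6,"jaw": -1}
    - {"x": 0.65,"y": 0.76,"z": 0,"ax": 0,"ay": 0,"az": 0.7,"jaw": -1}
    - {"x": 0.65,"y": 0.76,"z": 0,"ax": 0,"ay": 0,"az": 0.7,"jaw": -1}
    - {"x": 0.65,"y": 0.76,"z": 0,"ax": 0,"ay": 0,"az": 0.7,"jaw": -1}
    - {"x": 0.65,"y": 0.76,"z": 0,"ax": 0,"ay": 0,"az": 0.7,"jaw": -1}
    - {"x": 0.65,"y": 0.76,"z": 0,"ax": 0,"ay": 0,"az": 0.7,"jaw": -1}

```text
time: 28.35
tool_pos: [393.7, -58.2, 92.7]
tcp_rot: [3.141, 0.0, 1.717]
contact_force: [-0.2, 0.7, -0.6]
grip_width: 15.8
finger_force: 30.0
```

```bash
python3 -c "
from est import *
st(); go(394.2,11.4,90,98.5)"
```

```text
t 28.35 tcp [393.7 -58.2  92.7] rpy [180.    0.   98.4] tray [-152.1 -284.7] bin [-155.8   79.2] F [-0.2  0.7 -0.6] w 15.8 ff 30.0 j6 -0.49
shift [0.344 0.053 0.013]
turn [ 0.     0.    -0.002]
```

>>> send_rows:
  rows:
    - {"x": 0.17,"y": 0,"z": 0,"ax": 0,"ay": 0,"az": 0,"jaw": -1}
    - {"x": 0.344,"y": 0,"z": 0,"ax": 0,"ay": 0,"az": 0,"jaw": -1}
    - {"x": 0.344,"y": 0,"z": 0.15,"ax": 0,"ay": 0,"az": 0,"jaw": -1}
    - {"x": 0.344,"y": 0,"z": 0.3,"ax": 0,"ay": 0,"az": 0,"jaw": -1}
    - {"x": 0.344,"y": 0,"z": 0.37,"ax": 0,"ay": 0,"az": 0,"jaw": -1}
    - {"x": 0.344,"y": 0.05,"z": 0.37,"ax": 0,"ay": 0,"az": 0,"jaw": -1}
    - {"x": 0.344,"y": 0.12,"z": 0.37,"ax": 0,"ay": 0,"az": 0,"jaw": -1}
    - {"x": 0.344,"y": 0.2,"z": 0.37,"ax": 0,"ay": 0,"az": 0,"jaw": -1}
    - {"x": 0.344,"y": 0.29,"z": 0.37,"ax": 0,"ay": 0,"az": 0,"jaw": -1}
    - {"x": 0.344,"y": 0.29,"z": 0.37,"ax": 0,"ay": 0,"az": 0,"jaw": -1}

```text
time: 29.6
tool_pos: [443.4, 19.1, 19.6]
tcp_rot: [3.138, 0.001, 1.719]
contact_force: [-0.9, -0.0, -1.3]
grip_width: 15.9
finger_force: 30.0
```

```bash
python3 - <<'E'
from est import *
st()
p,d=bot.capture("side"); cv2.imwrite("pics/s4.png",cv2.resize(p[220:440,180:500,::-1],(800,550)))
E
```

```text
t 29.6 tcp [443.4  19.1  19.6] rpy [1.798e+02 1.000e-01 9.850e+01] tray [ -92.2 -215.1] bin [-95.3 148.3] F [-0.9 -0.  -1.3] w 15.9 ff 30.0 j6 -0.28
```

View pics/s4.png

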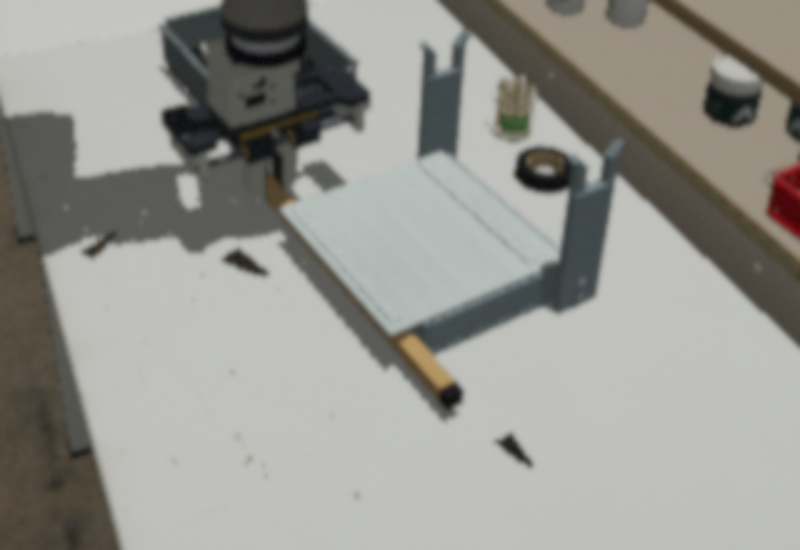

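>>> send_rows:
  rows:
    - {"x": 0,"y": 0.0,"z": -0.04,"ax": 0,"ay": 0,"az": 0,"jaw": -1}
    - {"x": 0,"y": 0.002,"z": -0.09,"ax": 0,"ay": 0,"az": 0,"jaw": -1}
    - {"x": 0,"y": 0.008,"z": -0.15,"ax": 0,"ay": 0,"az": 0,"jaw": -1}
    - {"x": 0,"y": 0.015,"z": -0.21,"ax": 0,"ay": 0,"az": 0,"jaw": -1}
    - {"x": 0,"y": 0.025,"z": -0.27,"ax": 0,"ay": 0,"az": 0,"jaw": -1}
    - {"x": 0,"y": 0.05,"z": -0.34,"ax": 0,"ay": 0,"az": 0,"jaw": -1}
    - {"x": 0,"y": 0.075,"z": -0.4,"ax": 0,"ay": 0,"az": 0,"jaw": -1}
    - {"x": 0,"y": 0.104,"z": -0.46,"ax": 0,"ay": 0,"az": 0,"jaw": -1}
    - {"x": 0,"y": 0.104,"z": -0.46,"ax": 0,"ay": 0,"az": 0,"jaw": -1}
    - {"x": 0,"y": 0.104,"z": -0.46,"ax": 0,"ay": 0,"az": 0,"jaw": -1}

```text
time: 30.9
tool_pos: [461.0, 22.2, 110.5]
tcp_rot: [-3.141, -0.0, 1.719]
contact_force: [-0.3, -0.8, -1.8]
grip_width: 15.9
finger_force: 30.0
```

```bash
cat > barh.py <<'E'
from est import *
st()
for n in ("top","side"):
    p,d=bot.capture(n); cv2.imwrite(f"pics/{n}h.png",p[:,:,::-1]); W=cloud(n,d); hsv=cv2.cvtColor(p[:,:,::-1].copy(),cv2.COLOR_BGR2HSV); m=(hsv[...,1]>90)&(hsv[...,0]>8)&(hsv[...,0]<22)&(hsv[...,2]>70)
    q=W[m]; q=q[~np.isnan(q[:,0])]; c,s=np.cos(np.radians(BY)),np.sin(np.radians(BY)); t=np.c_[(q[:,:2]-BIN)@np.array([[c,-s],[s,c]]),q[:,2]]
    for a in range(-200,201,25):
        k=(abs(t[:,1]-a)<12)&(abs(t[:,0])<180)&(t[:,2]>5)
        if k.sum()>8: print(n,a,k.sum(),np.median(t[k],0).round(1))
E
python3 barh.py
```

```text
t 30.9 tcp [461.   22.2 110.5] rpy [-180.    -0.    98.5] tray [ -74.3 -214.5] bin [-77.4 148.7] F [-0.3 -0.8 -1.8] w 15.9 ff 30.0 j6 -0.27
top -150 35 [ -74.9 -146.2  121.8]
top -125 52 [ -75.1 -125.   121.8]
top -100 23 [ -75.7 -107.7  121.9]
side -150 78 [ -82.  -147.2  117.6]
side -125 103 [ -82.7 -125.5  118. ]
side -100 93 [-83.4 -99.7 117.7]
side -75 64 [-85.  -72.7 111.4]
side -50 92 [-56.2 -52.8  28.7]
side -25 66 [-85.2 -21.4 111. ]
side 0 58 [-83.9  -0.7 109.6]
side 25 34 [-85.5  23.5 116.7]
side 50 42 [-85.1  55.  113.3]
side 75 38 [-83.9  70.3 115.3]
side 100 22 [-85.6 100.3 119.1]
side 125 47 [-83.7 126.4 120.5]
side 150 20 [-76.  145.6 121.3]
```

>>> send_rows:
  rows:
    - {"x": 0,"y": 0.06,"z": -0.09,"ax": 0,"ay": 0,"az": 0,"jaw": -1}
    - {"x": 0,"y": 0.131,"z": -0.177,"ax": 0,"ay": 0,"az": 0,"jaw": -1}
    - {"x": 0,"y": 0.21,"z": -0.25,"ax": 0,"ay": 0,"az": 0,"jaw": -1}
    - {"x": 0,"y": 0.3,"z": -0.31,"ax": 0,"ay": 0,"az": 0,"jaw": -1}
    - {"x": 0,"y": 0.4,"z": -0.36,"ax": 0,"ay": 0,"az": 0,"jaw": -1}
    - {"x": 0,"y": 0.5,"z": -0.395,"ax": 0,"ay": 0,"az": 0,"jaw": -1}
    - {"x": 0,"y": 0.6,"z": -0.415,"ax": 0,"ay": 0,"az": 0,"jaw": -1}
    - {"x": 0,"y": 0.7,"z": -0.415,"ax": 0,"ay": 0,"az": 0,"jaw": -1}
    - {"x": 0,"y": 0.78,"z": -0.4,"ax": 0,"ay": 0,"az": 0,"jaw": -1}
    - {"x": 0,"y": 0.78,"z": -0.4,"ax": 0,"ay": 0,"az": 0,"jaw": -1}

```text
time: 32.25
tool_pos: [615.6, 45.2, 189.6]
tcp_rot: [-3.14, -0.0, 1.719]
contact_force: [-1.6, 0.2, -0.9]
grip_width: 15.9
finger_force: 30.0
```

```bash
python3 barh.py; python3 - <<'E'
import cv2,numpy as np
a=cv2.resize(cv2.imread("pics/sideh.png")[200:400,250:470],(440,400)); b=cv2.resize(cv2.imread("pics/toph.png")[150:350,310:490],(360,400)); cv2.imwrite("pics/c5.png",np.hstack([a,b]))
E
```

```text
t 32.25 tcp [615.6  45.2 189.6] rpy [-179.9   -0.    98.5] tray [  82.  -213.2] bin [ 79.  148.6] F [-1.6  0.2 -0.9] w 15.9 ff 30.0 j6 -0.2
top -150 45 [  79.9 -146.8  201.7]
top -125 57 [  80.1 -123.8  202.8]
top -100 73 [ 80.2 -98.8 202.1]
top -75 101 [ 77.3 -71.9 201.9]
top -50 174 [ 30.8 -52.8  32.7]
top -25 99 [ 78.5 -23.2 201.7]
top 0 194 [26.  -1.  31.7]
top 25 80 [ 80.2  24.6 202.7]
top 50 23 [ 80.2  40.9 203.4]
top 100 13 [ 73.   93.5 204.7]
side -150 71 [  71.3 -146.9  197.6]
side -125 95 [  70.4 -125.6  197.9]
side -100 86 [  71.1 -100.6  197.8]
side -75 134 [ 69.4 -70.9 193.2]
side -50 133 [ 69.  -51.4 191.8]
side -25 118 [ 69.2 -19.5 195. ]
side 0 129 [ 68.5   0.2 190.9]
side 25 67 [ 71.3  24.4 198.9]
side 50 142 [11.2 47.6 26.8]
side 75 63 [ 71.3  73.8 199.2]
side 100 51 [ 71.9 100.8 200.4]
side 125 44 [ 72.9 125.5 200.5]
side 150 9 [ 78.9 144.  200.6]
```

View pics/c5.png

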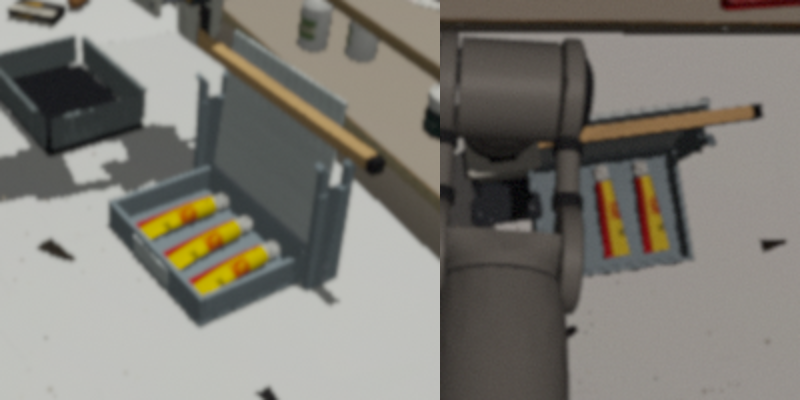

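>>> send_rows:
  rows:
    - {"x": 0,"y": 0,"z": 0.04,"ax": 0,"ay": 0,"az": 0,"jaw": -1}
    - {"x": 0,"y": 0,"z": 0.08,"ax": 0,"ay": 0,"az": 0,"jaw": -1}
    - {"x": 0,"y": 0,"z": 0.12,"ax": 0,"ay": 0,"az": 0,"jaw": -1}
    - {"x": 0,"y": 0,"z": 0.16,"ax": 0,"ay": 0,"az": 0,"jaw": -1}
    - {"x": 0,"y": 0,"z": 0.2,"ax": 0,"ay": 0,"az": 0,"jaw": -1}
    - {"x": 0,"y": 0,"z": 0.23,"ax": 0,"ay": 0,"az": 0,"jaw": -1}
    - {"x": 0,"y": 0,"z": 0.25,"ax": 0,"ay": 0,"az": 0,"jaw": -1}
    - {"x": 0,"y": 0,"z": 0.25,"ax": 0,"ay": 0,"az": 0,"jaw": -1}
    - {"x": 0,"y": 0,"z": 0.25,"ax": 0,"ay": 0,"az": 0,"jaw": -1}
    - {"x": 0,"y": 0,"z": 0.25,"ax": 0,"ay": 0,"az": 0,"jaw": -1}

```text
time: 33.6
tool_pos: [615.6, 45.2, 140.7]
tcp_rot: [-3.142, -0.0, 1.719]
contact_force: [-1.2, -0.1, -1.6]
grip_width: 15.9
finger_force: 30.0
```

```bash
python3 barh.py|grep -v "2[0-9]\.[0-9]\]"
```

```text
t 33.6 tcp [615.6  45.2 140.7] rpy [-180.    -0.    98.5] tray [  82.  -213.2] bin [ 79.  148.7] F [-1.2 -0.1 -1.6] w 15.9 ff 30.0 j6 -0.2
top -150 39 [  79.2 -147.3  151.9]
top -125 55 [  79.5 -123.8  152.1]
top -100 74 [  80. -100.  152.]
top -75 97 [ 76.5 -72.2 151.4]
top -50 173 [ 27.  -52.6  32.7]
top -25 90 [ 78.4 -22.7 153. ]
top 0 186 [24.9 -1.1 31.1]
top 25 74 [ 79.8  25.  154.3]
top 50 26 [ 78.5  41.6 154.4]
side -150 68 [  71.3 -147.1  148. ]
side -125 90 [  72.1 -124.9  148.2]
side -100 29 [  79.  -103.8  149.2]
side -75 124 [ 69.3 -70.3 144.1]
side -50 133 [ 69.1 -51.2 142.3]
side -25 120 [ 69.8 -20.  144.9]
side 0 124 [ 69.1   0.2 142.9]
side 25 73 [ 71.5  25.9 149.2]
side 75 67 [ 70.7  75.9 149.4]
side 100 52 [ 73.2  98.6 150.4]
```

>>> send_rows:
  rows:
    - {"x": 0,"y": 0,"z": 0.01,"ax": 0,"ay": 0,"az": 0,"jaw": -1}
    - {"x": 0,"y": 0,"z": 0.02,"ax": 0,"ay": 0,"az": 0,"jaw": -1}
    - {"x": 0,"y": 0,"z": 0.02,"ax": 0,"ay": 0,"az": 0,"jaw": -1}
    - {"x": 0,"y": 0,"z": 0.02,"ax": 0,"ay": 0,"az": 0,"jaw": -0.5}
    - {"x": 0,"y": 0,"z": 0.02,"ax": 0,"ay": 0,"az": 0,"jaw": -0.2}
    - {"x": 0,"y": 0,"z": 0.02,"ax": 0,"ay": 0,"az": 0,"jaw": -0.2}
    - {"x": 0,"y": 0,"z": 0.02,"ax": 0,"ay": 0,"az": 0,"jaw": -0.2}
    - {"x": 0,"y": 0,"z": -0.1,"ax": 0,"ay": 0,"az": 0,"jaw": -0.2}
    - {"x": 0,"y": 0,"z": -0.3,"ax": 0,"ay": 0,"az": 0,"jaw": -0.2}
    - {"x": 0,"y": 0,"z": -0.3,"ax": 0,"ay": 0,"az": 0,"jaw": -0.2}

```text
time: 34.95
tool_pos: [617.6, 45.1, 204.4]
tcp_rot: [3.134, 0.001, 1.719]
contact_force: [0.3, -0.6, 0.4]
grip_width: 36.7
finger_force: 0.0
```

```bash
python3 barh.py; python3 - <<'E'
import cv2,numpy as np
a=cv2.resize(cv2.imread("pics/sideh.png")[200:400,250:470],(440,400)); b=cv2.resize(cv2.imread("pics/toph.png")[150:350,310:490],(360,400)); cv2.imwrite("pics/c6.png",np.hstack([a,b]))
E
```

```text
t 34.95 tcp [617.6  45.1 204.4] rpy [1.796e+02 1.000e-01 9.850e+01] tray [  84.  -213.6] bin [ 80.9 148.3] F [ 0.3 -0.6  0.4] w 36.7 ff 0.0 j6 -0.2
top -150 42 [  74.7 -145.9  150.1]
top -125 52 [  74.9 -125.2  150.4]
top -100 68 [ 74.6 -99.  150.5]
top -75 100 [ 71.8 -71.4 148.8]
top -50 178 [ 32.4 -52.6  32.6]
top -25 92 [ 73.5 -22.6 149.1]
top 0 182 [20.8 -1.  31.3]
top 25 69 [ 75.5  23.7 150.8]
top 75 50 [ 75.4  79.8 150.7]
side -150 56 [  66.8 -146.2  145.7]
side -125 82 [  67.5 -125.9  145.9]
side -100 17 [ 65.1 -92.3 144. ]
side -75 120 [ 64.6 -70.  140.9]
side -50 134 [ 64.3 -50.9 140.4]
side -25 114 [ 64.8 -20.1 141.9]
side 0 131 [ 64.1   0.3 138.9]
side 25 71 [ 66.7  24.6 146.4]
side 50 139 [ 9.2 47.4 25.9]
side 75 72 [ 66.   74.1 146.2]
side 100 39 [ 71.   96.7 146.8]
side 150 26 [ 66.5 150.2 147.2]
```

View pics/c6.png

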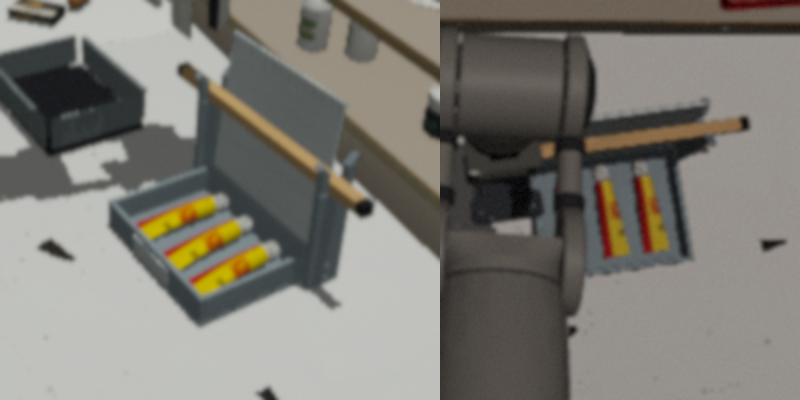

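>>> send_rows:
  rows:
    - {"x": 0,"y": 0,"z": -0.15,"ax": 0,"ay": 0,"az": 0,"jaw": -0.2}
    - {"x": 0,"y": -0.15,"z": -0.2,"ax": 0,"ay": 0,"az": -0.1,"jaw": -0.2}
    - {"x": 0.2,"y": -0.3,"z": -0.2,"ax": 0,"ay": 0,"az": -0.25,"jaw": -0.2}
    - {"x": 0.4,"y": -0.4,"z": -0.2,"ax": 0,"ay": 0,"az": -0.4,"jaw": -0.2}
    - {"x": 0.5,"y": -0.5,"z": -0.2,"ax": 0,"ay": 0,"az": -0.55,"jaw": -0.2}
    - {"x": 0.5,"y": -0.5,"z": -0.2,"ax": 0,"ay": 0,"az": -0.75,"jaw": -0.2}
    - {"x": 0.5,"y": -0.5,"z": -0.2,"ax": 0,"ay": 0,"az": -0.75,"jaw": -0.2}
    - {"x": 0.5,"y": -0.5,"z": -0.2,"ax": 0,"ay": 0,"az": -0.75,"jaw": -0.2}
    - {"x": 0.5,"y": -0.5,"z": -0.2,"ax": 0,"ay": 0,"az": -0.75,"jaw": -0.2}
    - {"x": 0.5,"y": -0.5,"z": -0.2,"ax": 0,"ay": 0,"az": -0.75,"jaw": -0.2}

```text
time: 36.3
tool_pos: [502.2, 129.1, 240.5]
tcp_rot: [-3.141, -0.0, 2.502]
contact_force: [-0.2, 0.1, 0.0]
grip_width: 36.9
finger_force: 0.0
```

>>> send_rows:
  rows:
    - {"x": 0,"y": 0,"z": 0,"ax": 0,"ay": 0,"az": -0.12,"jaw": -0.2}
    - {"x": 0,"y": 0,"z": 0,"ax": 0,"ay": 0,"az": -0.28,"jaw": -0.2}
    - {"x": 0,"y": 0,"z": 0,"ax": 0,"ay": 0,"az": -0.44,"jaw": -0.2}
    - {"x": 0,"y": 0,"z": 0,"ax": 0,"ay": 0,"az": -0.6,"jaw": -0.2}
    - {"x": 0,"y": 0,"z": 0,"ax": 0,"ay": 0,"az": -0.75,"jaw": -0.2}
    - {"x": 0,"y": 0,"z": 0,"ax": 0,"ay": 0,"az": -0.75,"jaw": -0.2}
    - {"x": 0,"y": 0,"z": 0,"ax": 0,"ay": 0,"az": -0.75,"jaw": -0.2}
    - {"x": 0,"y": 0,"z": 0,"ax": 0,"ay": 0,"az": -0.75,"jaw": -0.2}
    - {"x": 0,"y": 0,"z": 0,"ax": 0,"ay": 0,"az": -0.75,"jaw": -0.2}
    - {"x": 0,"y": 0,"z": 0,"ax": 0,"ay": 0,"az": -0.75,"jaw": -0.2}

```text
time: 37.55
tool_pos: [502.0, 129.3, 240.7]
tcp_rot: [3.142, 0.0, -2.994]
contact_force: [-0.1, -0.1, -0.7]
grip_width: 36.9
finger_force: 0.0
```

```bash
sed -i 's/^TRAY=np.array(\[504.7,244.9\])/&; BIN=np.array([557.5,-113.8])/' est.py; cat > tubes.py <<'E'
from est import *
def tubes(n,img,O,Y,zp,lim):
    hsv=cv2.cvtColor(img,cv2.COLOR_BGR2HSV); m=(hsv[...,1]>110)&(hsv[...,2]>60)&((hsv[...,0]<35)|(hsv[...,0]>170))
    v,u=np.nonzero(m); P=onplane(n,np.c_[u,v],zp)[:,:2]; c,s=np.cos(np.radians(Y)),np.sin(np.radians(Y)); t=(P-O)@np.array([[c,-s],[s,c]])
    k=(abs(t[:,0])<lim[0])&(abs(t[:,1])<lim[1]); mm=np.zeros(m.shape,np.uint8); mm[v[k],u[k]]=1
    mm=cv2.morphologyEx(mm,cv2.MORPH_CLOSE,np.ones((3,3)))
    nn,l,s_,_=cv2.connectedComponentsWithStats(mm)
    for i in range(1,nn):
        if s_[i,4]>60:
            v,u=np.nonzero(l==i); P=onplane(n,np.c_[u,v],zp)[:,:2]; t=(P-O)@np.array([[c,-s],[s,c]]); e=cv2.minAreaRect(np.float32(t)); d=t-t.mean(0); w,V=np.linalg.eigh(np.cov(d.T)); a=V[:,1]*np.sign(V[0,1])
            print(n,s_[i,4],"c",np.round(e[0],1),"size",np.round(e[1],0),"x",t[:,0].min().round(0),t[:,0].max().round(0),"yaw",np.degrees(np.arctan2(a[1],a[0])).round(1))
if __name__=="__main__":
    st()
    for n in("top","side"):
        p,d=bot.capture(n); cv2.imwrite(f"pics/{n}t.png",p[:,:,::-1]); im=cv2.imread(f"pics/{n}t.png"); tubes(n,im,BIN,BY,22,(68,90)); print("tray");tubes(n,im,TRAY,TY,28,(73,98))
E
python3 tubes.py
```

```text
t 37.55 tcp [502.  129.3 240.7] rpy [ 180.     0.  -171.6] tray [ -18.7 -114.1] bin [-18.9 248.7] F [-0.1 -0.1 -0.7] w 36.9 ff 0.0 j6 -1.61
top 389 c [ -7.  -54.4] size [100.  32.] x -56.0 43.0 yaw 1.8
top 394 c [-5.8 -6.2] size [ 33. 100.] x -55.0 44.0 yaw 1.9
top 403 c [-3.8 51.5] size [ 32. 100.] x -54.0 46.0 yaw -3.2
tray
side 370 c [-6.3 44.6] size [108.  33.] x -60.0 47.0 yaw 3.6
side 402 c [ -7.6 -11.9] size [108.  33.] x -60.0 45.0 yaw 8.4
side 403 c [ -8.7 -62.5] size [105.  30.] x -60.0 43.0 yaw 5.9
tray
```

```bash
cat > tubes2.py <<'E'
from est import *
def t2(O,Y,z0,z1,lim,tag):
    p,d=bot.capture("top"); W=cloud("top",d).reshape(-1,3); W=W[~np.isnan(W[:,0])]
    c,s=np.cos(np.radians(Y)),np.sin(np.radians(Y)); t=(W[:,:2]-O)@np.array([[c,-s],[s,c]]); k=(abs(t[:,0])<lim[0])&(abs(t[:,1])<lim[1])&(W[:,2]>z0)&(W[:,2]<z1); t=t[k];z=W[k,2]
    g=np.zeros((100,100),np.uint8); i=((t+200)/4).astype(int); g[i[:,0],i[:,1]]=1; g=cv2.morphologyEx(g,cv2.MORPH_CLOSE,np.ones((2,2)))
    n,l,_,_=cv2.connectedComponentsWithStats(g); q=l[i[:,0],i[:,1]]
    for j in range(1,n):
        P=t[q==j]
        if len(P)>60:
            cc=P.mean(0); w,V=np.linalg.eigh(np.cov((P-cc).T)); a=V[:,1]*np.sign(V[0,1]); print(tag,len(P),"mean",cc.round(1),"x",np.percentile(P[:,0],[2,98]).round(0),"y",np.percentile(P[:,1],[3,97]).round(0),"yaw",np.degrees(np.arctan2(a[1],a[0])).round(1),"z",np.median(z[q==j]).round(1))
if __name__=="__main__":
    t2(BIN,BY,22,36,(66,88),"bin"); t2(TRAY,TY,24,42,(70,95),"tray")
E
python3 tubes2.py; python3 -c "
from est import *
st()
R=Ro.from_euler('z',BY,degrees=True).as_matrix()[:2,:2]; p=BIN+R@np.array([-8,52]); print(p); go(p[0],p[1],110,188.5)"
```

```text
bin 255 mean [14.2 -0.1] x [-28.  60.] y [-11.  10.] yaw 2.2 z 27.1
bin 218 mean [ 18.2 -51.8] x [-22.  59.] y [-62. -43.] yaw 2.2 z 27.4
bin 237 mean [16.1 55.2] x [-26.  62.] y [45. 66.] yaw -3.9 z 27.4
t 37.75 tcp [502.  129.3 240.7] rpy [ 180.     0.  -171.5] tray [ -18.7 -114.1] bin [-18.9 248.7] F [-0.3  0.2  0.9] w 36.7 ff 0.0 j6 -1.61
[541.90178371 -63.55365039]
shift [-0.055 -0.983  0.653]
turn [ 0.     0.    -0.001]
```

>>> send_rows:
  rows:
    - {"x": 0,"y": -0.25,"z": 0.05,"ax": 0,"ay": 0,"az": 0.02,"jaw": -0.2}
    - {"x": -0.03,"y": -0.5,"z": 0.2,"ax": 0,"ay": 0,"az": 0.04,"jaw": -0.2}
    - {"x": -0.06,"y": -0.75,"z": 0.4,"ax": 0,"ay": 0,"az": 0.065,"jaw": -0.2}
    - {"x": -0.075,"y": -0.97,"z": 0.6,"ax": 0,"ay": 0,"az": 0.065,"jaw": -0.2}
    - {"x": -0.075,"y": -0.97,"z": 0.8,"ax": 0,"ay": 0,"az": 0.065,"jaw": -0.2}
    - {"x": -0.075,"y": -0.97,"z": 0.8,"ax": 0,"ay": 0,"az": 0.065,"jaw": -0.2}
    - {"x": -0.075,"y": -0.97,"z": 0.8,"ax": 0,"ay": 0,"az": 0.065,"jaw": -0.2}
    - {"x": -0.075,"y": -0.97,"z": 0.8,"ax": 0,"ay": 0,"az": 0.065,"jaw": -0.2}
    - {"x": -0.075,"y": -0.97,"z": 0.8,"ax": 0,"ay": 0,"az": 0.065,"jaw": -0.2}
    - {"x": -0.075,"y": -0.97,"z": 0.8,"ax": 0,"ay": 0,"az": 0.065,"jaw": -0.2}

```text
time: 39.0
tool_pos: [545.8, -60.1, 81.5]
tcp_rot: [-3.141, 0.001, -3.061]
contact_force: [0.9, -0.3, 0.2]
grip_width: 36.7
finger_force: 0.0
```

```bash
cat >> est.py <<'E'
def gb(x,y,z,dyaw=0,O=None,Y=None):
    O=BIN if O is None else O; Y=BY if Y is None else Y
    p=O+Ro.from_euler('z',Y,degrees=True).as_matrix()[:2,:2]@np.array([x,y]); st(); go(p[0],p[1],z,180+Y+dyaw)
E
python3 -c "
from est import *
gb(-4,54.5,8,-3.9)"
```

```text
t 39.0 tcp [545.8 -60.1  81.5] rpy [-1.800e+02  1.000e-01 -1.754e+02] tray [  -1.8 -307.8] bin [-3.7 54.8] F [ 0.9 -0.3  0.2] w 36.7 ff 0.0 j6 -1.9
shift [ 0.002 -0.002  0.367]
turn [-0.     0.001 -0.   ]
```

>>> send_rows:
  rows:
    - {"x": 0,"y": 0,"z": 0.15,"ax": 0,"ay": 0,"az": 0,"jaw": -0.2}
    - {"x": 0,"y": 0,"z": 0.25,"ax": 0,"ay": 0,"az": 0,"jaw": -0.2}
    - {"x": 0,"y": 0,"z": 0.33,"ax": 0,"ay": 0,"az": 0,"jaw": -0.2}
    - {"x": 0,"y": 0,"z": 0.365,"ax": 0,"ay": 0,"az": 0,"jaw": -0.2}
    - {"x": 0,"y": 0,"z": 0.365,"ax": 0,"ay": 0,"az": 0,"jaw": -0.2}
    - {"x": 0,"y": 0,"z": 0.365,"ax": 0,"ay": 0,"az": 0,"jaw": -0.6}
    - {"x": 0,"y": 0,"z": 0.365,"ax": 0,"ay": 0,"az": 0,"jaw": -1}
    - {"x": 0,"y": 0,"z": 0.365,"ax": 0,"ay": 0,"az": 0,"jaw": -1}
    - {"x": 0,"y": 0,"z": 0.365,"ax": 0,"ay": 0,"az": 0,"jaw": -1}
    - {"x": 0,"y": 0,"z": 0.365,"ax": 0,"ay": 0,"az": 0,"jaw": -1}

```text
time: 40.25
tool_pos: [545.5, -60.2, 7.9]
tcp_rot: [3.142, 0.0, -3.062]
contact_force: [-0.5, 0.3, 2.7]
grip_width: 23.9
finger_force: 30.0
```

>>> send_rows:
  rows:
    - {"x": 0,"y": 0,"z": -0.12,"ax": 0,"ay": 0,"az": 0,"jaw": -1}
    - {"x": 0,"y": 0,"z": -0.3,"ax": 0,"ay": 0,"az": 0,"jaw": -1}
    - {"x": 0,"y": 0,"z": -0.5,"ax": 0,"ay": 0,"az": 0,"jaw": -1}
    - {"x": 0.02,"y": 0.1,"z": -0.55,"ax": 0,"ay": 0,"az": 0,"jaw": -1}
    - {"x": 0.04,"y": 0.3,"z": -0.55,"ax": 0,"ay": 0,"az": 0,"jaw": -1}
    - {"x": 0.06,"y": 0.5,"z": -0.55,"ax": 0,"ay": 0,"az": -0.02,"jaw": -1}
    - {"x": 0.08,"y": 0.7,"z": -0.55,"ax": 0,"ay": 0,"az": -0.04,"jaw": -1}
    - {"x": 0.1,"y": 0.9,"z": -0.55,"ax": 0,"ay": 0,"az": -0.057,"jaw": -1}
    - {"x": 0.1,"y": 0.95,"z": -0.55,"ax": 0,"ay": 0,"az": -0.057,"jaw": -1}
    - {"x": 0.1,"y": 0.95,"z": -0.55,"ax": 0,"ay": 0,"az": -0.057,"jaw": -1}

```text
time: 41.5
tool_pos: [509.6, 128.2, 116.9]
tcp_rot: [3.142, -0.002, -3.001]
contact_force: [0.6, -0.1, -0.4]
grip_width: 23.9
finger_force: 30.0
```

```bash
python3 -c "
from est import *
gb(-8,55,15,0,TRAY,TY)"; python3 tubes2.py
```

```text
t 41.5 tcp [509.6 128.2 116.9] rpy [ 1.800e+02 -1.000e-01 -1.719e+02] tray [ -11.4 -116.3] bin [-11.7 246.4] F [ 0.6 -0.1 -0.4] w 23.9 ff 30.0 j6 -1.61
shift [-0.019  0.856  0.509]
turn [ 0.    -0.002  0.001]
bin 227 mean [ 15.8 -52.4] x [-26.  59.] y [-63. -43.] yaw 1.9 z 27.3
bin 244 mean [16.7 -0.1] x [-22.  61.] y [-11.  10.] yaw 2.0 z 27.6
```

>>> send_rows:
  rows:
    - {"x": -0.01,"y": 0.25,"z": 0,"ax": 0,"ay": 0,"az": 0,"jaw": -1}
    - {"x": -0.019,"y": 0.5,"z": 0,"ax": 0,"ay": 0,"az": 0,"jaw": -1}
    - {"x": -0.019,"y": 0.75,"z": 0,"ax": 0,"ay": 0,"az": 0,"jaw": -1}
    - {"x": -0.019,"y": 0.856,"z": 0.05,"ax": 0,"ay": 0,"az": 0,"jaw": -1}
    - {"x": -0.019,"y": 0.856,"z": 0.2,"ax": 0,"ay": 0,"az": 0,"jaw": -1}
    - {"x": -0.019,"y": 0.856,"z": 0.35,"ax": 0,"ay": 0,"az": 0,"jaw": -1}
    - {"x": -0.019,"y": 0.856,"z": 0.45,"ax": 0,"ay": 0,"az": 0,"jaw": -1}
    - {"x": -0.019,"y": 0.856,"z": 0.49,"ax": 0,"ay": 0,"az": 0,"jaw": -1}
    - {"x": -0.019,"y": 0.856,"z": 0.507,"ax": 0,"ay": 0,"az": 0,"jaw": -1}
    - {"x": -0.019,"y": 0.856,"z": 0.507,"ax": 0,"ay": 0,"az": 0,"jaw": -1}

```text
time: 42.85
tool_pos: [490.8, 297.3, 16.7]
tcp_rot: [3.141, 0.001, -3.003]
contact_force: [0.5, 0.1, -0.6]
grip_width: 23.7
finger_force: 30.0
```

>>> send_rows:
  rows:
    - {"x": 0,"y": 0,"z": 0,"ax": 0,"ay": 0,"az": 0,"jaw": -1}
    - {"x": 0,"y": 0,"z": 0,"ax": 0,"ay": 0,"az": 0,"jaw": -0.5}
    - {"x": 0,"y": 0,"z": 0,"ax": 0,"ay": 0,"az": 0,"jaw": -0.2}
    - {"x": 0,"y": 0,"z": 0,"ax": 0,"ay": 0,"az": 0,"jaw": -0.2}
    - {"x": 0,"y": 0,"z": 0,"ax": 0,"ay": 0,"az": 0,"jaw": -0.2}
    - {"x": 0,"y": 0,"z": -0.2,"ax": 0,"ay": 0,"az": 0,"jaw": -0.2}
    - {"x": 0,"y": 0,"z": -0.45,"ax": 0,"ay": 0,"az": 0,"jaw": -0.2}
    - {"x": -0.05,"y": -0.3,"z": -0.5,"ax": 0,"ay": 0,"az": -0.02,"jaw": -0.2}
    - {"x": -0.1,"y": -0.6,"z": -0.5,"ax": 0,"ay": 0,"az": -0.04,"jaw": -0.2}
    - {"x": -0.1,"y": -0.85,"z": -0.5,"ax": 0,"ay": 0,"az": -0.043,"jaw": -0.2}

```text
time: 44.1
tool_pos: [534.6, 130.0, 116.7]
tcp_rot: [-3.141, 0.001, -2.957]
contact_force: [1.1, 0.1, 0.0]
grip_width: 36.5
finger_force: 0.0
```

```bash
python3 -c "
from est import *
gb(-4,-0.5,8,2)"; python3 tubes2.py
```

```text
t 44.1 tcp [534.6 130.  116.7] rpy [-1.800e+02  1.000e-01 -1.694e+02] tray [  13.6 -117.9] bin [ 13.4 244.5] F [1.1 0.1 0. ] w 36.5 ff 0.0 j6 -1.66
shift [ 0.132 -1.221  0.544]
turn [-0.     0.001  0.001]
bin 243 mean [ 14.4 -52.4] x [-28.  59.] y [-63. -43.] yaw 2.8 z 27.0
bin 226 mean [16.2  0.1] x [-25.  61.] y [-11.  10.] yaw 3.1 z 27.5
tray 333 mean [ 3.2 57.1] x [-46.  59.] y [45. 69.] yaw 0.5 z 31.6
```

>>> send_rows:
  rows:
    - {"x": 0.03,"y": -0.25,"z": 0,"ax": 0,"ay": 0,"az": 0,"jaw": -0.2}
    - {"x": 0.06,"y": -0.5,"z": 0,"ax": 0,"ay": 0,"az": 0,"jaw": -0.2}
    - {"x": 0.1,"y": -0.75,"z": 0,"ax": 0,"ay": 0,"az": 0,"jaw": -0.2}
    - {"x": 0.132,"y": -1,"z": 0,"ax": 0,"ay": 0,"az": 0,"jaw": -0.2}
    - {"x": 0.132,"y": -1,"z": 0,"ax": 0,"ay": 0,"az": 0,"jaw": -0.2}
    - {"x": 0.132,"y": -1,"z": 0,"ax": 0,"ay": 0,"az": 0,"jaw": -0.2}
    - {"x": 0.132,"y": -1,"z": 0,"ax": 0,"ay": 0,"az": 0,"jaw": -0.2}
    - {"x": 0.132,"y": -1,"z": 0,"ax": 0,"ay": 0,"az": 0,"jaw": -0.2}
    - {"x": 0.132,"y": -1,"z": 0,"ax": 0,"ay": 0,"az": 0,"jaw": -0.2}
    - {"x": 0.132,"y": -1,"z": 0,"ax": 0,"ay": 0,"az": 0,"jaw": -0.2}

```text
time: 45.45
tool_pos: [544.5, -69.2, 116.3]
tcp_rot: [3.142, 0.0, -2.957]
contact_force: [0.3, -0.1, 0.6]
grip_width: 36.8
finger_force: 0.0
```

>>> send_rows:
  rows:
    - {"x": 0,"y": -0.15,"z": 0,"ax": 0,"ay": 0,"az": 0,"jaw": -0.2}
    - {"x": 0,"y": -0.221,"z": 0.05,"ax": 0,"ay": 0,"az": 0,"jaw": -0.2}
    - {"x": 0,"y": -0.221,"z": 0.25,"ax": 0,"ay": 0,"az": 0,"jaw": -0.2}
    - {"x": 0,"y": -0.221,"z": 0.4,"ax": 0,"ay": 0,"az": 0,"jaw": -0.2}
    - {"x": 0,"y": -0.221,"z": 0.5,"ax": 0,"ay": 0,"az": 0,"jaw": -0.2}
    - {"x": 0,"y": -0.221,"z": 0.543,"ax": 0,"ay": 0,"az": 0,"jaw": -0.2}
    - {"x": 0,"y": -0.221,"z": 0.543,"ax": 0,"ay": 0,"az": 0,"jaw": -0.2}
    - {"x": 0,"y": -0.221,"z": 0.543,"ax": 0,"ay": 0,"az": 0,"jaw": -0.6}
    - {"x": 0,"y": -0.221,"z": 0.543,"ax": 0,"ay": 0,"az": 0,"jaw": -1}
    - {"x": 0,"y": -0.221,"z": 0.543,"ax": 0,"ay": 0,"az": 0,"jaw": -1}

```text
time: 46.7
tool_pos: [552.8, -113.0, 7.9]
tcp_rot: [-3.141, 0.001, -2.957]
contact_force: [-0.0, 0.5, 1.1]
grip_width: 23.6
finger_force: 30.0
```

```bash
python3 -c "
from est import *
gb(-8,1,120,0,TRAY,TY)"
```

```text
t 46.7 tcp [ 552.8 -113.     7.9] rpy [-180.     0.  -169.4] tray [  -2.2 -361.1] bin [-4.5  1.5] F [-0.   0.5  1.1] w 23.6 ff 30.0 j6 -2.09
shift [-0.052  1.81  -0.561]
turn [-0.     0.001  0.043]
```

>>> send_rows:
  rows:
    - {"x": 0,"y": 0,"z": -0.12,"ax": 0,"ay": 0,"az": 0,"jaw": -1}
    - {"x": 0,"y": 0,"z": -0.3,"ax": 0,"ay": 0,"az": 0,"jaw": -1}
    - {"x": 0,"y": 0,"z": -0.5,"ax": 0,"ay": 0,"az": 0,"jaw": -1}
    - {"x": 0,"y": 0.15,"z": -0.55,"ax": 0,"ay": 0,"az": 0,"jaw": -1}
    - {"x": 0,"y": 0.35,"z": -0.55,"ax": 0,"ay": 0,"az": 0,"jaw": -1}
    - {"x": 0,"y": 0.55,"z": -0.55,"ax": 0,"ay": 0,"az": 0.02,"jaw": -1}
    - {"x": -0.02,"y": 0.75,"z": -0.55,"ax": 0,"ay": 0,"az": 0.043,"jaw": -1}
    - {"x": -0.04,"y": 0.95,"z": -0.55,"ax": 0,"ay": 0,"az": 0.043,"jaw": -1}
    - {"x": -0.05,"y": 1,"z": -0.55,"ax": 0,"ay": 0,"az": 0.043,"jaw": -1}
    - {"x": -0.05,"y": 1,"z": -0.55,"ax": 0,"ay": 0,"az": 0.043,"jaw": -1}

```text
time: 47.95
tool_pos: [525.8, 85.7, 117.7]
tcp_rot: [-3.141, 0.0, -3.001]
contact_force: [-0.3, -0.0, -0.2]
grip_width: 23.8
finger_force: 30.0
```

```bash
python3 -c "
from est import *
gb(-8,1,15,0,TRAY,TY)"
```

```text
t 47.95 tcp [525.8  85.7 117.7] rpy [-180.     0.  -171.9] tray [  -1.3 -160.6] bin [ -1.9 202. ] F [-0.3 -0.  -0.2] w 23.8 ff 30.0 j6 -1.69
shift [0.033 0.808 0.513]
turn [-0.     0.     0.001]
```

>>> send_rows:
  rows:
    - {"x": 0.01,"y": 0.25,"z": 0,"ax": 0,"ay": 0,"az": 0,"jaw": -1}
    - {"x": 0.02,"y": 0.5,"z": 0,"ax": 0,"ay": 0,"az": 0,"jaw": -1}
    - {"x": 0.033,"y": 0.7,"z": 0,"ax": 0,"ay": 0,"az": 0,"jaw": -1}
    - {"x": 0.033,"y": 0.808,"z": 0.03,"ax": 0,"ay": 0,"az": 0,"jaw": -1}
    - {"x": 0.033,"y": 0.808,"z": 0.2,"ax": 0,"ay": 0,"az": 0,"jaw": -1}
    - {"x": 0.033,"y": 0.808,"z": 0.35,"ax": 0,"ay": 0,"az": 0,"jaw": -1}
    - {"x": 0.033,"y": 0.808,"z": 0.45,"ax": 0,"ay": 0,"az": 0,"jaw": -1}
    - {"x": 0.033,"y": 0.808,"z": 0.5,"ax": 0,"ay": 0,"az": 0,"jaw": -1}
    - {"x": 0.033,"y": 0.808,"z": 0.513,"ax": 0,"ay": 0,"az": 0,"jaw": -1}
    - {"x": 0.033,"y": 0.808,"z": 0.513,"ax": 0,"ay": 0,"az": 0,"jaw": -1}

```text
time: 49.2
tool_pos: [497.4, 244.4, 15.7]
tcp_rot: [3.141, 0.001, -3.003]
contact_force: [-0.0, 0.1, -0.9]
grip_width: 23.8
finger_force: 30.0
```

>>> send_rows:
  rows:
    - {"x": 0,"y": 0,"z": 0,"ax": 0,"ay": 0,"az": 0,"jaw": -1}
    - {"x": 0,"y": 0,"z": 0,"ax": 0,"ay": 0,"az": 0,"jaw": -0.5}
    - {"x": 0,"y": 0,"z": 0,"ax": 0,"ay": 0,"az": 0,"jaw": -0.2}
    - {"x": 0,"y": 0,"z": 0,"ax": 0,"ay": 0,"az": 0,"jaw": -0.2}
    - {"x": 0,"y": 0,"z": 0,"ax": 0,"ay": 0,"az": 0,"jaw": -0.2}
    - {"x": 0,"y": 0,"z": -0.2,"ax": 0,"ay": 0,"az": 0,"jaw": -0.2}
    - {"x": 0,"y": 0,"z": -0.45,"ax": 0,"ay": 0,"az": 0,"jaw": -0.2}
    - {"x": 0,"y": -0.3,"z": -0.5,"ax": 0,"ay": 0,"az": -0.02,"jaw": -0.2}
    - {"x": 0,"y": -0.6,"z": -0.5,"ax": 0,"ay": 0,"az": -0.04,"jaw": -0.2}
    - {"x": 0,"y": -0.85,"z": -0.5,"ax": 0,"ay": 0,"az": -0.05,"jaw": -0.2}

```text
time: 50.45
tool_pos: [520.6, 74.4, 115.5]
tcp_rot: [-3.141, 0.001, -2.949]
contact_force: [-0.0, -0.1, 0.1]
grip_width: 36.7
finger_force: 0.0
```

```bash
python3 -c "
from est import *
gb(-4,-52.5,8,2.4)"; python3 tubes2.py
```

```text
t 50.45 tcp [520.6  74.4 115.5] rpy [-1.80e+02  1.00e-01 -1.69e+02] tray [  -8. -171.] bin [ -8.7 191.6] F [-0.  -0.1  0.1] w 36.7 ff 0.0 j6 -1.77
shift [ 0.03  -1.22   0.538]
turn [-0.     0.001  0.002]
bin 241 mean [ 13.5 -52.8] x [-31.  59.] y [-63. -43.] yaw 3.0 z 27.3
tray 344 mean [1.8 3.9] x [-46.  57.] y [-7. 15.] yaw -1.2 z 31.7
tray 341 mean [ 4.3 56.8] x [-42.  59.] y [45. 69.] yaw 0.3 z 31.8
```

>>> send_rows:
  rows:
    - {"x": 0.01,"y": -0.25,"z": 0,"ax": 0,"ay": 0,"az": 0,"jaw": -0.2}
    - {"x": 0.02,"y": -0.5,"z": 0,"ax": 0,"ay": 0,"az": 0,"jaw": -0.2}
    - {"x": 0.03,"y": -0.75,"z": 0,"ax": 0,"ay": 0,"az": 0,"jaw": -0.2}
    - {"x": 0.03,"y": -1,"z": 0,"ax": 0,"ay": 0,"az": 0,"jaw": -0.2}
    - {"x": 0.03,"y": -1,"z": 0,"ax": 0,"ay": 0,"az": 0,"jaw": -0.2}
    - {"x": 0.03,"y": -1,"z": 0,"ax": 0,"ay": 0,"az": 0,"jaw": -0.2}
    - {"x": 0.03,"y": -1,"z": 0,"ax": 0,"ay": 0,"az": 0,"jaw": -0.2}
    - {"x": 0.03,"y": -1,"z": 0,"ax": 0,"ay": 0,"az": 0,"jaw": -0.2}
    - {"x": 0.03,"y": -1,"z": 0,"ax": 0,"ay": 0,"az": 0,"jaw": -0.2}
    - {"x": 0.03,"y": -1,"z": 0,"ax": 0,"ay": 0,"az": 0,"jaw": -0.2}

```text
time: 51.8
tool_pos: [552.7, -120.9, 115.2]
tcp_rot: [3.142, 0.0, -2.949]
contact_force: [0.1, -0.3, 0.3]
grip_width: 36.6
finger_force: 0.0
```

>>> send_rows:
  rows:
    - {"x": 0,"y": -0.15,"z": 0,"ax": 0,"ay": 0,"az": 0,"jaw": -0.2}
    - {"x": 0,"y": -0.22,"z": 0.05,"ax": 0,"ay": 0,"az": 0,"jaw": -0.2}
    - {"x": 0,"y": -0.22,"z": 0.25,"ax": 0,"ay": 0,"az": 0,"jaw": -0.2}
    - {"x": 0,"y": -0.22,"z": 0.4,"ax": 0,"ay": 0,"az": 0,"jaw": -0.2}
    - {"x": 0,"y": -0.22,"z": 0.5,"ax": 0,"ay": 0,"az": 0,"jaw": -0.2}
    - {"x": 0,"y": -0.22,"z": 0.537,"ax": 0,"ay": 0,"az": 0,"jaw": -0.2}
    - {"x": 0,"y": -0.22,"z": 0.537,"ax": 0,"ay": 0,"az": 0,"jaw": -0.2}
    - {"x": 0,"y": -0.22,"z": 0.537,"ax": 0,"ay": 0,"az": 0,"jaw": -0.6}
    - {"x": 0,"y": -0.22,"z": 0.537,"ax": 0,"ay": 0,"az": 0,"jaw": -1}
    - {"x": 0,"y": -0.22,"z": 0.537,"ax": 0,"ay": 0,"az": 0,"jaw": -1}

```text
time: 53.05
tool_pos: [561.2, -164.4, 7.9]
tcp_rot: [-3.141, 0.0, -2.95]
contact_force: [0.2, -0.1, 0.4]
grip_width: 24.0
finger_force: 30.0
```

```bash
python3 -c "
from est import *
gb(-8,-53,120,0,TRAY,TY)"
```

```text
t 53.05 tcp [ 561.2 -164.4    7.9] rpy [-180.    0. -169.] tray [  -1.  -413.2] bin [ -3.8 -50.6] F [ 0.2 -0.1  0.4] w 24.0 ff 30.0 j6 -2.18
shift [-0.059  1.8   -0.561]
turn [-0.    0.    0.05]
```

>>> send_rows:
  rows:
    - {"x": 0,"y": 0,"z": -0.12,"ax": 0,"ay": 0,"az": 0,"jaw": -1}
    - {"x": 0,"y": 0,"z": -0.3,"ax": 0,"ay": 0,"az": 0,"jaw": -1}
    - {"x": 0,"y": 0,"z": -0.5,"ax": 0,"ay": 0,"az": 0,"jaw": -1}
    - {"x": 0,"y": 0.15,"z": -0.55,"ax": 0,"ay": 0,"az": 0,"jaw": -1}
    - {"x": 0,"y": 0.35,"z": -0.55,"ax": 0,"ay": 0,"az": 0,"jaw": -1}
    - {"x": 0,"y": 0.55,"z": -0.55,"ax": 0,"ay": 0,"az": 0.02,"jaw": -1}
    - {"x": -0.02,"y": 0.75,"z": -0.55,"ax": 0,"ay": 0,"az": 0.05,"jaw": -1}
    - {"x": -0.04,"y": 0.95,"z": -0.55,"ax": 0,"ay": 0,"az": 0.05,"jaw": -1}
    - {"x": -0.05,"y": 1,"z": -0.55,"ax": 0,"ay": 0,"az": 0.05,"jaw": -1}
    - {"x": -0.05,"y": 1,"z": -0.55,"ax": 0,"ay": 0,"az": 0.05,"jaw": -1}

```text
time: 54.3
tool_pos: [532.8, 34.0, 117.8]
tcp_rot: [-3.141, 0.0, -3.001]
contact_force: [0.1, -0.4, -0.4]
grip_width: 23.7
finger_force: 30.0
```

```bash
python3 -c "
from est import *
gb(-8,-52,15,0,TRAY,TY)"
```

```text
t 54.3 tcp [532.8  34.  117.8] rpy [-180.     0.  -171.9] tray [  -1.5 -212.7] bin [ -2.6 149.9] F [ 0.1 -0.4 -0.4] w 23.7 ff 30.0 j6 -1.79
shift [0.032 0.804 0.514]
turn [-0.     0.     0.001]
```

>>> send_rows:
  rows:
    - {"x": 0.01,"y": 0.25,"z": 0,"ax": 0,"ay": 0,"az": 0,"jaw": -1}
    - {"x": 0.02,"y": 0.5,"z": 0,"ax": 0,"ay": 0,"az": 0,"jaw": -1}
    - {"x": 0.032,"y": 0.7,"z": 0,"ax": 0,"ay": 0,"az": 0,"jaw": -1}
    - {"x": 0.032,"y": 0.804,"z": 0.03,"ax": 0,"ay": 0,"az": 0,"jaw": -1}
    - {"x": 0.032,"y": 0.804,"z": 0.2,"ax": 0,"ay": 0,"az": 0,"jaw": -1}
    - {"x": 0.032,"y": 0.804,"z": 0.35,"ax": 0,"ay": 0,"az": 0,"jaw": -1}
    - {"x": 0.032,"y": 0.804,"z": 0.45,"ax": 0,"ay": 0,"az": 0,"jaw": -1}
    - {"x": 0.032,"y": 0.804,"z": 0.5,"ax": 0,"ay": 0,"az": 0,"jaw": -1}
    - {"x": 0.032,"y": 0.804,"z": 0.514,"ax": 0,"ay": 0,"az": 0,"jaw": -1}
    - {"x": 0.032,"y": 0.804,"z": 0.514,"ax": 0,"ay": 0,"az": 0,"jaw": -1}

```text
time: 55.55
tool_pos: [504.6, 191.9, 15.5]
tcp_rot: [3.141, 0.001, -3.003]
contact_force: [-0.6, -1.0, -0.3]
grip_width: 23.8
finger_force: 30.0
```

>>> send_rows:
  rows:
    - {"x": 0,"y": 0,"z": 0,"ax": 0,"ay": 0,"az": 0,"jaw": -1}
    - {"x": 0,"y": 0,"z": 0,"ax": 0,"ay": 0,"az": 0,"jaw": -0.5}
    - {"x": 0,"y": 0,"z": 0,"ax": 0,"ay": 0,"az": 0,"jaw": -0.2}
    - {"x": 0,"y": 0,"z": 0,"ax": 0,"ay": 0,"az": 0,"jaw": -0.2}
    - {"x": 0,"y": 0,"z": 0,"ax": 0,"ay": 0,"az": 0,"jaw": -0.2}
    - {"x": 0,"y": 0,"z": -0.2,"ax": 0,"ay": 0,"az": 0,"jaw": -0.2}
    - {"x": 0,"y": 0,"z": -0.5,"ax": 0,"ay": 0,"az": 0,"jaw": -0.2}
    - {"x": 0,"y": 0,"z": -0.8,"ax": 0,"ay": 0,"az": 0.15,"jaw": -0.2}
    - {"x": 0,"y": -0.2,"z": -0.95,"ax": 0,"ay": 0,"az": 0.3,"jaw": -0.2}
    - {"x": 0,"y": -0.3,"z": -1,"ax": 0,"ay": 0,"az": 0.45,"jaw": -0.2}

```text
time: 56.8
tool_pos: [513.3, 131.7, 217.5]
tcp_rot: [3.14, 0.004, 2.804]
contact_force: [-0.6, 0.1, 0.2]
grip_width: 36.6
finger_force: 0.0
```

```bash
python3 tubes2.py; python3 barh.py; python3 - <<'E'
from est import *
p=BIN+Ro.from_euler('z',BY,degrees=True).as_matrix()[:2,:2]@np.array([77,146]); print(p); go(p[0],p[1],215,98.5)
a=cv2.resize(cv2.imread("pics/sideh.png")[200:400,230:470],(480,400)); b=cv2.resize(cv2.imread("pics/toph.png")[170:350,190:350],(320,360)); b=np.vstack([b,np.zeros((40,320,3),np.uint8)]); cv2.imwrite("pics/c7.png",np.hstack([a,b]))
E
```

```text
tray 73 mean [-38.3 -47.4] x [-54. -27.] y [-62. -35.] yaw -80.4 z 26.8
tray 334 mean [ 4.6 56.6] x [-44.  59.] y [45. 68.] yaw 0.9 z 31.8
t 56.9 tcp [513.2 131.3 216.4] rpy [179.9   0.2 160.8] tray [  -7.4 -113.7] bin [ -7.6 249. ] F [0.2 0.9 0.7] w 36.6 ff 0.0 j6 -1.13
top -150 39 [  77.2 -146.   150.3]
top -125 55 [  77.  -124.9  150.9]
top -100 67 [ 77.2 -98.6 150.1]
top -75 76 [ 77.4 -74.7 150. ]
top -50 78 [ 77.7 -49.7 150.4]
top -25 76 [ 77.2 -24.6 150.5]
top 0 77 [ 77.2   0.8 150.6]
top 25 73 [ 77.3  24.8 150.8]
top 50 75 [ 77.1  49.7 150.7]
top 75 78 [ 77.1  74.5 150.9]
top 100 63 [ 77.   98.2 151.3]
top 125 68 [ 76.  124.1 151.7]
top 150 56 [ 76.5 150.5 151.5]
side -150 63 [  68.7 -145.8  146. ]
side -125 81 [  69.8 -125.5  146.3]
side -100 18 [ 66.9 -92.3 144.1]
side -75 72 [ 68.6 -73.5 145.9]
side -50 77 [ 69.4 -50.7 146.6]
side -25 77 [ 69.2 -25.5 146. ]
side 0 68 [6.930e+01 1.000e-01 1.464e+02]
side 25 66 [ 69.8  23.5 147. ]
side 50 65 [ 68.9  49.4 146.3]
side 75 62 [ 68.9  75.  146.6]
side 100 37 [ 70.8  96.4 147.4]
side 150 31 [ 68.4 151.6 146.7]
[612.07404745  41.97764071]
shift [-0.62  -0.269 -0.003]
turn [-0.000e+00 -1.000e-03  1.044e+00]
```

View pics/c7.png

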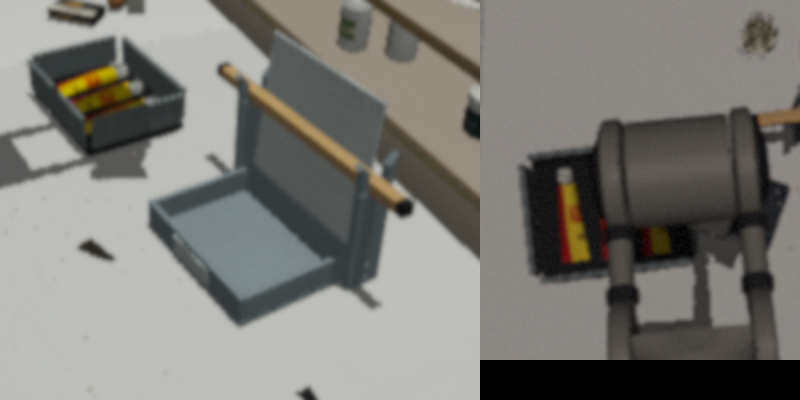

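>>> send_rows:
  rows:
    - {"x": -0.1,"y": -0.04,"z": 0,"ax": 0,"ay": 0,"az": 0.12,"jaw": -0.2}
    - {"x": -0.2,"y": -0.08,"z": 0,"ax": 0,"ay": 0,"az": 0.27,"jaw": -0.2}
    - {"x": -0.3,"y": -0.12,"z": 0,"ax": 0,"ay": 0,"az": 0.42,"jaw": -0.2}
    - {"x": -0.4,"y": -0.17,"z": 0,"ax": 0,"ay": 0,"az": 0.57,"jaw": -0.2}
    - {"x": -0.5,"y": -0.22,"z": 0,"ax": 0,"ay": 0,"az": 0.72,"jaw": -0.2}
    - {"x": -0.6,"y": -0.26,"z": 0,"ax": 0,"ay": 0,"az": 0.87,"jaw": -0.2}
    - {"x": -0.62,"y": -0.269,"z": 0,"ax": 0,"ay": 0,"az": 1,"jaw": -0.2}
    - {"x": -0.62,"y": -0.269,"z": 0,"ax": 0,"ay": 0,"az": 1,"jaw": -0.2}
    - {"x": -0.62,"y": -0.269,"z": 0,"ax": 0,"ay": 0,"az": 1,"jaw": -0.2}
    - {"x": -0.62,"y": -0.269,"z": 0,"ax": 0,"ay": 0,"az": 1,"jaw": -0.2}

```text
time: 58.25
tool_pos: [611.8, 42.1, 214.7]
tcp_rot: [-3.141, -0.0, 1.765]
contact_force: [0.3, 0.1, -0.5]
grip_width: 36.7
finger_force: 0.0
```

```bash
python3 -c "
from est import *
gb(77,146,135.5,-90)"
```

```text
t 58.25 tcp [611.8  42.1 214.7] rpy [-180.    -0.   101.1] tray [  77.8 -215.7] bin [ 76.7 146.2] F [ 0.3  0.1 -0.5] w 36.7 ff 0.0 j6 -0.25
shift [-0.001  0.001  0.396]
turn [-0.    -0.     0.044]
```

>>> send_rows:
  rows:
    - {"x": 0,"y": 0,"z": 0.1,"ax": 0,"ay": 0,"az": 0.044,"jaw": -0.2}
    - {"x": 0,"y": 0,"z": 0.25,"ax": 0,"ay": 0,"az": 0.044,"jaw": -0.2}
    - {"x": 0,"y": 0,"z": 0.35,"ax": 0,"ay": 0,"az": 0.044,"jaw": -0.2}
    - {"x": 0,"y": 0,"z": 0.396,"ax": 0,"ay": 0,"az": 0.044,"jaw": -0.2}
    - {"x": 0,"y": 0,"z": 0.396,"ax": 0,"ay": 0,"az": 0.044,"jaw": -0.2}
    - {"x": 0,"y": 0,"z": 0.396,"ax": 0,"ay": 0,"az": 0.044,"jaw": -0.5}
    - {"x": 0,"y": 0,"z": 0.396,"ax": 0,"ay": 0,"az": 0.044,"jaw": -1}
    - {"x": 0,"y": 0,"z": 0.396,"ax": 0,"ay": 0,"az": 0.044,"jaw": -1}
    - {"x": 0,"y": 0,"z": 0.396,"ax": 0,"ay": 0,"az": 0.044,"jaw": -1}
    - {"x": 0,"y": 0,"z": 0.396,"ax": 0,"ay": 0,"az": 0.044,"jaw": -1}

```text
time: 59.5
tool_pos: [612.0, 41.5, 135.8]
tcp_rot: [-3.142, -0.0, 1.716]
contact_force: [-0.6, -0.0, 0.8]
grip_width: 16.0
finger_force: 30.0
```

>>> send_rows:
  rows:
    - {"x": 0,"y": 0.01,"z": -0.03,"ax": 0,"ay": 0,"az": 0,"jaw": -1}
    - {"x": 0,"y": 0.01,"z": -0.07,"ax": 0,"ay": 0,"az": 0,"jaw": -1}
    - {"x": 0,"y": 0.01,"z": -0.11,"ax": 0,"ay": 0,"az": 0,"jaw": -1}
    - {"x": 0,"y": 0.01,"z": -0.15,"ax": 0,"ay": 0,"az": 0,"jaw": -1}
    - {"x": 0,"y": 0.01,"z": -0.19,"ax": 0,"ay": 0,"az": 0,"jaw": -1}
    - {"x": 0,"y": 0.01,"z": -0.23,"ax": 0,"ay": 0,"az": 0,"jaw": -1}
    - {"x": 0,"y": 0.01,"z": -0.27,"ax": 0,"ay": 0,"az": 0,"jaw": -1}
    - {"x": 0,"y": 0.01,"z": -0.3,"ax": 0,"ay": 0,"az": 0,"jaw": -1}
    - {"x": 0,"y": 0.01,"z": -0.3,"ax": 0,"ay": 0,"az": 0,"jaw": -1}
    - {"x": 0,"y": 0.01,"z": -0.3,"ax": 0,"ay": 0,"az": 0,"jaw": -1}

```text
time: 60.75
tool_pos: [614.0, 41.8, 195.6]
tcp_rot: [3.142, -0.0, 1.716]
contact_force: [-1.2, -0.6, 0.1]
grip_width: 15.6
finger_force: 30.0
```

```bash
python3 barh.py
```

```text
t 60.75 tcp [614.   41.8 195.6] rpy [180.   -0.   98.3] tray [  80.  -216.4] bin [ 78.9 145.5] F [-1.2 -0.6  0.1] w 15.6 ff 30.0 j6 -0.2
top -150 45 [  78.8 -146.2  207.6]
top -125 61 [  78.6 -125.   207.7]
top -100 74 [ 79.4 -98.2 208.1]
top -75 82 [ 79.3 -75.3 207.4]
top -50 84 [ 79.1 -50.1 208.1]
top -25 86 [ 80.1 -25.1 208.5]
top 0 85 [8.000e+01 1.000e-01 2.086e+02]
top 25 87 [ 79.6  25.3 209.4]
top 50 9 [ 76.2  39.9 208.5]
side -150 70 [  70.8 -147.3  203.2]
side -125 92 [  70.2 -124.6  203.2]
side -100 88 [ 70.4 -99.5 203.9]
side -75 83 [ 71.1 -74.9 203.6]
side -50 83 [ 71.7 -49.9 204.1]
side -25 77 [ 71.6 -24.7 204.2]
side 0 70 [ 71.1   0.7 204.5]
side 25 66 [ 72.   24.5 204.7]
side 50 64 [ 72.6  49.6 205.1]
side 75 56 [ 72.9  75.8 205.6]
side 100 46 [ 72.3  98.8 205.7]
side 125 42 [ 74.4 124.2 206.2]
```

>>> send_rows:
  rows:
    - {"x": 0,"y": -0.06,"z": 0,"ax": 0,"ay": 0,"az": 0,"jaw": -1}
    - {"x": 0,"y": -0.135,"z": 0,"ax": 0,"ay": 0,"az": 0,"jaw": -1}
    - {"x": 0,"y": -0.2,"z": 0.01,"ax": 0,"ay": 0,"az": 0,"jaw": -1}
    - {"x": 0,"y": -0.273,"z": 0.025,"ax": 0,"ay": 0,"az": 0,"jaw": -1}
    - {"x": 0,"y": -0.34,"z": 0.05,"ax": 0,"ay": 0,"az": 0,"jaw": -1}
    - {"x": 0,"y": -0.4,"z": 0.08,"ax": 0,"ay": 0,"az": 0,"jaw": -1}
    - {"x": 0,"y": -0.47,"z": 0.11,"ax": 0,"ay": 0,"az": 0,"jaw": -1}
    - {"x": 0,"y": -0.53,"z": 0.15,"ax": 0,"ay": 0,"az": 0,"jaw": -1}
    - {"x": 0,"y": -0.59,"z": 0.2,"ax": 0,"ay": 0,"az": 0,"jaw": -1}
    - {"x": 0,"y": -0.637,"z": 0.243,"ax": 0,"ay": 0,"az": 0,"jaw": -1}

```text
time: 62.1
tool_pos: [487.3, 23.3, 146.6]
tcp_rot: [-3.141, -0.0, 1.716]
contact_force: [-0.3, -0.3, -1.7]
grip_width: 16.1
finger_force: 30.0
```

>>> send_rows:
  rows:
    - {"x": 0,"y": -0.05,"z": 0.06,"ax": 0,"ay": 0,"az": 0,"jaw": -1}
    - {"x": 0,"y": -0.1,"z": 0.12,"ax": 0,"ay": 0,"az": 0,"jaw": -1}
    - {"x": 0,"y": -0.131,"z": 0.18,"ax": 0,"ay": 0,"az": 0,"jaw": -1}
    - {"x": 0,"y": -0.165,"z": 0.25,"ax": 0,"ay": 0,"az": 0,"jaw": -1}
    - {"x": 0,"y": -0.19,"z": 0.31,"ax": 0,"ay": 0,"az": 0,"jaw": -1}
    - {"x": 0,"y": -0.213,"z": 0.38,"ax": 0,"ay": 0,"az": 0,"jaw": -1}
    - {"x": 0,"y": -0.22,"z": 0.45,"ax": 0,"ay": 0,"az": 0,"jaw": -1}
    - {"x": 0,"y": -0.226,"z": 0.52,"ax": 0,"ay": 0,"az": 0,"jaw": -1}
    - {"x": 0,"y": -0.228,"z": 0.6,"ax": 0,"ay": 0,"az": 0,"jaw": -1}
    - {"x": 0,"y": -0.228,"z": 0.63,"ax": 0,"ay": 0,"az": 0,"jaw": -1}

```text
time: 63.35
tool_pos: [442.7, 16.7, 20.4]
tcp_rot: [-3.141, -0.0, 1.717]
contact_force: [0.7, 0.4, -0.6]
grip_width: 15.8
finger_force: 30.0
```

```bash
python3 barh.py
```

```text
t 63.35 tcp [442.7  16.7  20.4] rpy [-180.    -0.    98.3] tray [ -93.1 -217.3] bin [-94.2 146. ] F [ 0.7  0.4 -0.6] w 15.8 ff 30.0 j6 -0.28
top -150 32 [ -92.8 -145.    31.8]
top -125 43 [ -93.1 -125.8   31.9]
top -100 14 [ -94.  -108.    31.5]
side -150 60 [-100.5 -146.9   27.8]
side -125 91 [-100.5 -125.    27.8]
side -100 82 [ -99.4 -100.8   28.1]
side -75 14 [-103.8  -82.3   21.8]
side 75 9 [175.9  69.3  15.7]
side 125 40 [-99.1 125.6  31. ]
side 150 17 [-94.1 145.2  32.3]
```

```bash
python3 - <<'E'
from est import *
im=cv2.imread("pics/top0.png").astype(int).sum(2); d=np.load("pics/top0.npy"); W=cloud("top",d)
m=(im<200).astype(np.uint8); n,l,s,c=cv2.connectedComponentsWithStats(m)
for i in range(1,n):
    u,v,w,h,a=s[i]
    if 320<u<570 and 225<v<375 and 12<a<500:
        vv,uu=np.nonzero(l==i); P=onplane("top",np.c_[uu,vv],0)[:,:2]; c_,s_=np.cos(np.radians(BY)),np.sin(np.radians(BY)); t=(P-BIN)@np.array([[c_,-s_],[s_,c_]])
        print(s[i],"world",P.min(0).round(0),P.max(0).round(0),"bin",t.min(0).round(0),t.max(0).round(0),"z",np.nanmedian(W[l==i][:,2]).round(1))
E
```

```text
[361 313  17  13 102] world [379. -74.] [410. -32.] bin [-166.   61.] [-140.  106.] z 3.1
[539 349  15  21 146] world [ 269. -537.] [ 320. -498.] bin [-346. -383.] [-296. -339.] z 3.4
[335 359  10  14  54] world [257.  13.] [290.  36.] bin [-277.  168.] [-242.  188.] z 3.9
```

>>> send_rows:
  rows:
    - {"x": 0,"y": -0.12,"z": 0,"ax": 0,"ay": 0,"az": 0,"jaw": -1}
    - {"x": 0,"y": -0.25,"z": 0,"ax": 0,"ay": 0,"az": 0,"jaw": -1}
    - {"x": -0.2,"y": -0.35,"z": 0,"ax": 0,"ay": 0,"az": 0,"jaw": -1}
    - {"x": -0.4,"y": -0.45,"z": 0,"ax": 0,"ay": 0,"az": 0,"jaw": -1}
    - {"x": -0.43,"y": -0.48,"z": 0,"ax": 0,"ay": 0,"az": 0,"jaw": -1}
    - {"x": -0.43,"y": -0.48,"z": 0.02,"ax": 0,"ay": 0,"az": 0,"jaw": -1}
    - {"x": -0.43,"y": -0.48,"z": 0.04,"ax": 0,"ay": 0,"az": 0,"jaw": -1}
    - {"x": -0.43,"y": -0.48,"z": 0.06,"ax": 0,"ay": 0,"az": 0,"jaw": -1}
    - {"x": -0.43,"y": -0.48,"z": 0.08,"ax": 0,"ay": 0,"az": 0,"jaw": -1}
    - {"x": -0.43,"y": -0.48,"z": 0.08,"ax": 0,"ay": 0,"az": 0,"jaw": -1}

```text
time: 64.7
tool_pos: [360.3, -82.0, 4.8]
tcp_rot: [-3.141, -0.0, 1.717]
contact_force: [0.0, 0.4, -0.2]
grip_width: 15.6
finger_force: 30.0
```

```bash
python3 -c "
from est import *
st()"
```

```text
t 64.7 tcp [360.3 -82.    4.8] rpy [-180.    -0.    98.4] tray [-188.4 -303.6] bin [-190.3   60.6] F [ 0.   0.4 -0.2] w 15.6 ff 30.0 j6 -0.58
```

>>> send_rows:
  rows:
    - {"x": 0,"y": 0,"z": 0.003,"ax": 0,"ay": 0,"az": 0,"jaw": -1}
    - {"x": 0,"y": 0,"z": 0.003,"ax": 0,"ay": 0,"az": 0,"jaw": -0.6}
    - {"x": 0,"y": 0,"z": 0.003,"ax": 0,"ay": 0,"az": 0,"jaw": -0.2}
    - {"x": 0,"y": 0,"z": 0.003,"ax": 0,"ay": 0,"az": 0,"jaw": -0.2}
    - {"x": 0,"y": 0,"z": 0.003,"ax": 0,"ay": 0,"az": 0,"jaw": -0.2}
    - {"x": 0,"y": 0,"z": -0.1,"ax": 0,"ay": 0,"az": 0,"jaw": -0.2}
    - {"x": 0,"y": 0,"z": -0.3,"ax": 0,"ay": 0,"az": 0,"jaw": -0.2}
    - {"x": 0,"y": 0,"z": -0.6,"ax": 0,"ay": 0,"az": 0,"jaw": -0.2}
    - {"x": 0.3,"y": 0,"z": -0.9,"ax": 0,"ay": 0,"az": 0,"jaw": -0.2}
    - {"x": 0.5,"y": 0,"z": -1,"ax": 0,"ay": 0,"az": 0,"jaw": -0.2}

```text
time: 65.95
tool_pos: [346.6, 14.0, 205.1]
tcp_rot: [3.139, 0.001, 1.714]
contact_force: [1.3, 1.1, -0.3]
grip_width: 36.5
finger_force: 0.0
```

>>> send_rows:
  rows:
    - {"x": 0.2,"y": 0,"z": 0,"ax": 0,"ay": 0,"az": 0,"jaw": -0.2}
    - {"x": 0.4,"y": 0,"z": 0,"ax": 0,"ay": 0,"az": 0,"jaw": -0.2}
    - {"x": 0.6,"y": 0,"z": 0,"ax": 0,"ay": 0,"az": 0,"jaw": -0.2}
    - {"x": 0.8,"y": 0,"z": 0,"ax": 0,"ay": 0,"az": 0,"jaw": -0.2}
    - {"x": 1,"y": -0.2,"z": 0,"ax": 0,"ay": 0,"az": 0,"jaw": -0.2}
    - {"x": 1,"y": -0.4,"z": 0,"ax": 0,"ay": 0,"az": 0,"jaw": -0.2}
    - {"x": 1,"y": -0.4,"z": 0,"ax": 0,"ay": 0,"az": 0,"jaw": -0.2}
    - {"x": 1,"y": -0.4,"z": 0,"ax": 0,"ay": 0,"az": 0,"jaw": -0.2}
    - {"x": 1,"y": -0.4,"z": 0,"ax": 0,"ay": 0,"az": 0,"jaw": -0.2}
    - {"x": 1,"y": -0.4,"z": 0,"ax": 0,"ay": 0,"az": 0,"jaw": -0.2}

```text
time: 67.2
tool_pos: [238.8, 199.6, 203.0]
tcp_rot: [-3.141, 0.0, 1.715]
contact_force: [-0.1, -1.0, -0.0]
grip_width: 37.2
finger_force: 0.0
```

```bash
python3 barh.py; python3 tubes2.py; python3 walls.py | grep top; python3 - <<'E'
from est import *
p,d=bot.capture("top"); W=cloud("top",d).reshape(-1,3); c,s=np.cos(np.radians(BY)),np.sin(np.radians(BY)); t=(W[:,:2]-BIN)@np.array([[c,-s],[s,c]])
print("flap z at x",[(x,np.nanmedian(W[(abs(t[:,0]-x)<8)&(abs(t[:,1])<80),2]).round(1)) for x in(-100,-50,0,50)])
a=cv2.imread("pics/sideh.png")[160:480,120:600]; b=cv2.imread("pics/toph.png")[150:390,180:500]; cv2.imwrite("pics/c8.png",np.vstack([cv2.resize(np.hstack([a,cv2.resize(b,(426,320))]),(800,283))]))
E
```

```text
t 67.2 tcp [238.8 199.6 203. ] rpy [-180.     0.    98.3] tray [-269.6   -7.9] bin [-268.9  357.1] F [-0.1 -1.  -0. ] w 37.2 ff 0.0 j6 0.3
side 75 10 [175.6  68.9  15.7]
tray 340 mean [ -0.  -48.9] x [-48.  56.] y [-60. -37.] yaw -0.6 z 31.8
tray 344 mean [1.1 3.7] x [-50.  57.] y [-8. 15.] yaw -0.2 z 32.0
tray 340 mean [ 5.1 56.6] x [-43.  59.] y [45. 69.] yaw 0.4 z 32.0
top left [(-20, 14, 19), (-14, 15, 18), (-8, 14, 18), (-2, 37, 65), (4, 64, 67)]
top right [(-20, 14, 19), (-14, 14, 18), (-8, 14, 18), (-2, 63, 67), (4, 64, 67), (16, 8, 9), (34, 8, 9)]
top near [(-20, 17, 24), (-14, 14, 18), (-8, 14, 19), (-2, 64, 67), (4, 64, 67)]
top far [(-20, 16, 34), (-14, 15, 22), (-8, 14, 18), (-2, 35, 65), (4, 64, 68)]
flap z at x [(-100, np.float64(49.4)), (-50, np.float64(47.9)), (0, np.float64(48.0)), (50, np.float64(49.9))]
```

View pics/c8.png

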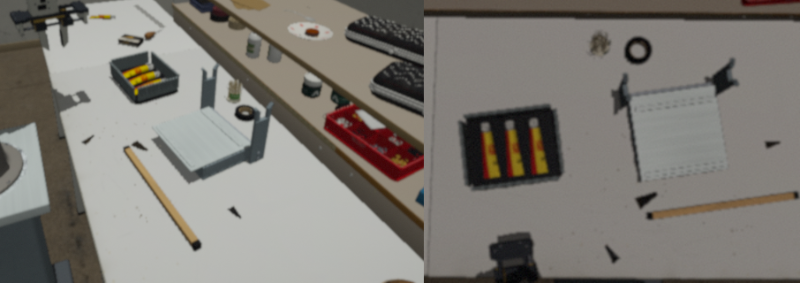

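The last picture shows all three tubes flat in the made-up tray, the flap shut, and the bar flat on the table in front of the bin. The pot, tape and box are where they were.

```bash
python3 -c "
from plant import bot
print(bot.close_job())"
```

```text
the job is handed in; nothing more can be done
None
```

The job is handed in at about 67 s: all four tray walls are upright, the three tubes lie flat in the tray, the flap is shut, and the bar lies flat on the table in front of the bin; one early push on the left wall briefly jammed at roughly 87 N on the wrist, under the 120 N limit, and freed without visible harm.

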